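Make up the culture-reading tray

ROBOT

A 7-joint arm with a two-finger parallel gripper is mounted at the origin on a cart in front of the work surface, level with it; the furniture and walls round the work are solid. World frame = base frame: x ahead of the robot, y to its left, z up, the work surface at z = 0. Lengths are in m, angles in rad, forces in N, time in s.
With the tool pointing down it reaches from about 0.4 to 0.85 m from the base axis. Payload 4.5 kg.
Tool frame: the origin (TCP) lies at the very end of the fingers, on their centre line; the grasp point (between the pads) lies 19 mm behind it (arm.grasp_offset is the z of the grasp point in the tool frame, in m); z points along the fingers, x is the direction in which the jaws open and shut, and the axes are right-handed (so a half turn about z gives the same grasp; the last joint's range is limited). The gripper opens to 85 mm and grips with 20 to 120 N. Pads are 22 mm wide; open, the fingers measure 114 mm over their backs; the gripper's body (76 mm by 85 mm) begins 54 mm behind the grasp point. The pads swing forward as they close: fully open they stand 13 mm farther back than shut.
Start: joints at [1.263, 0.689, -0.195, 1.565, 0.157, 0.902, -0.215], TCP at [0.21, -0.589, 0.231] pointing down, gripper open.
Joint ranges: [-3.01, 3.01], [-0.46, 2.08], [-1.47, 1.51], [0.13, 2.56], [-1, 4.14], [0.04, 2.09], [-2.66, 2.66]. Speed limits (rad/s): [2.57, 2.57, 3.14, 3.14, 3.14, 3.14, 3.14].

INTERFACE

Orientations are given as a unit quaternion [w, x, y, z].
In Python, from bench import arm, cams, job gives the robot as it stands.
- The arm moves only by the tool carry_out, never from a script. Its argument "steps" is a list of rows, each a list of 2 entries, a list of its own where there are three numbers: the shift along the tool's x, y, z in m, then the turn about the tool's z in units of 8 degrees (1.0 is 8 degrees). A call has 1 to 5 rows; each row is the pose to reach, as a shift and turn from the pose commanded when the call began, along the tool's axes at that moment; what a row does not reach only later rows make up. A row lasts 1/8 s, in which the tool goes at most 62.5 mm and 10.7 degrees, less where a joint would pass 70% of its speed; a pose out of reach is approached as far as the arm can. A call with a gripper value outside its range is refused whole. "claw" is the closure, from 0 (fully open) to 1 (shut), set as the call begins (left out, the last holds). The fingers move at their own pace and stop on an object; "grip_force" is the grip in N (left out, the last holds). Time passes only in rows, so rows that repeat a pose let the fingers close. It gives the time, the measured TCP pose, the force and the opening at its end, in the units of the state.
- arm.sense(): the state, without advancing time (a new reading comes with each control period).
- cams.read_camera(name): name is "side" or "top"; returns the picture (400x640x3 uint8, blue, green, red); there is no depth.
- cams.calibration(name): a dict with "camera_matrix" (3x3 intrinsics, pixels), "pose" (4x4, takes a point from camera to world coordinates). Camera axes: x right, y down, z forward; pixel columns grow to the right and rows downward; lengths in m; the calibration is good to about 2 mm. A picture is of the moment at which its call begins. calibration takes no time and is no camera call.
- job.finish_job(): hands the job in, once; it reports no verdict.
The state is a dict: "t": time; "joint_pos": joint angles; "qvel": joint speeds; "joint_efforts": joint torques, N m; "position": TCP position; "tcp_rot": TCP orientation; "force": force on the tool from outside, world axes, zero at the start; "torque": the same for the moment, N m; "opening": finger opening in m.
Only numpy, scipy, OpenCV 4.12 (cv2) and the standard library are available. Lean on these libraries where they do the work, as an engineer would, in place of code of your own. Each camera call takes 0.05 s, during which the arm holds its last target.

TASK

Make up the culture-reading tray for the next group: stack the two poured dishes between the posts of the dish rack, the beige one underneath and the pink one, which is read first, on top of it; stand the amber bottle of stain in the grey cup, and lay the red marker centred across both saddles of the pen rest. The empty dish, the white bottle with the red nozzle and the black marker are not part of the set: leave them where they are. Keep the dishes and the amber bottle upright all the while, and set them down instead of dropping them.

Things in the scene. Friction and masses are not known exactly. Their poses are not given: they have to be found in the camera images.
- dish_beige: round covered dish, 66 mm across the cover, base 60 mm, 14 mm tall, filled with a greyish-beige medium, 22 g. Origin: centre of its underside, z up.
- dish_pink: round covered dish, 66 mm across the cover, base 60 mm, 14 mm tall, filled with a dusty-pink medium, about 22 g. Origin: centre of its underside, z up.
- dish_empty: round covered dish, 66 mm across the cover, base 60 mm, 14 mm tall, clear and empty, no medium in it; not part of the set. Origin: centre of its underside, z up.
- bottle_amber: dropper bottle, body 34 mm across and 52 mm tall, narrow nozzle above it (21 mm across), 78 mm tall in all, amber-brown body with a blue-banded label and a white nozzle, about 35 g. Origin: centre of its underside, z up.
- bottle_white: dropper bottle, body 34 mm across and 52 mm tall, narrow nozzle above it (21 mm across), 78 mm tall in all, white body with a red label and a red nozzle; not part of the set. Origin: centre of its underside, z up.
- marker_red: felt marker lying on the table, 129 mm long, 12 mm wide, 12.5 mm tall, about 14 g, pale grey barrel with red ends and a long red cap. Origin: centre of its underside; its y axis runs along its length, z up.
- marker_black: felt marker lying on the table, 129 mm long, 12 mm wide, 12.5 mm tall, about 14 g, pale grey barrel with black ends and a long black cap. Origin: centre of its underside; its y axis runs along its length, z up. Not part of the set.
- dish_rack: Dish rack fixed in the tray: dark plate 88 x 88 x 5 mm with four steel posts 8 mm thick at x, y = +-32 mm, tops 39 mm above the origin. Dishes stack between them on the plate with 8 mm to spare all round; fingers pass between the posts along the rack's x or y (55 mm gaps). Origin: centre of the plate's underside. x: the tray's short way, y: its long way, z up.
- bottle_cup: Low round grey cup fixed in the tray, outside 62 mm, inside 52 mm across, 18 mm tall, inner floor 4 mm above the origin. Origin: centre of its underside, z up. The tray is white, 345 x 184 mm, floor 4 mm thick, rim 17 mm above the table; cup, rack and pen rest stand in it in a row 110 mm apart, in varying order.
- pen_rest: Wooden pen rest fixed in the tray: foot 104 x 24 x 6 mm and two saddles 12 mm thick at x = +-45 mm. A pen lies along the rest's x axis across both saddles, its underside 12 mm above the origin, between horns 28 mm apart and 24 mm high; 78 mm between the saddles is free for fingers. Origin: centre of its underside. x: the tray's short way, y: its long way, z up.

How it is judged:
By the outcome, as a careful person would: the job done as asked, in the order asked, and still so for the second after the job is handed in, with the robot touching nothing.
It also fails if it takes over 109 s, if anything falls off the work surface, if the arm or the gripper's body presses on something with over 40 N, if the wrist force passes 120 N, or if a joint passes its speed limit or range.

## Working session

There is one attempt and no reset: what is moved stays moved. The work goes in short steps, Python scripts to look and compute and a tool call to move; the robot and the scene stay as the last step left them, time stands still between calls to the robot, and variables do not carry over. Pictures are saved under pics/ and viewed, and the job is handed in when it is done.

Besides the shell and the picture viewer there is one more tool, called as name([rows], argument=value, ...), one row to a line, values as JSON. carry_out: Moves the arm, as the interface text tells. Its arguments: {"type":"object","properties":{"steps":{"type":"array","items":{"type":"array"}},"claw":{"type":"number"},"grip_force":{"type":"number"}},"required":["steps"]}

```bash
ls; mkdir -p pics; python3 - <<'E'
from bench import arm, cams, job
import cv2
s=arm.sense(); print({k:(v if not hasattr(v,'tolist') else v.tolist()) for k,v in s.items()}, arm.grasp_offset)
for n in ("side","top"):
    im=cams.read_camera(n); cv2.imwrite(f"pics/{n}0.png",im)
    c=cams.calibration(n); print(n,c["camera_matrix"],c["pose"])
E
```

```text
pics
{'t': 0.0, 'joint_pos': [1.2627832334954645, 0.6900361633311488, -0.19450781688430085, 1.5663747111461765, 0.15730622909166364, 0.9024613245317287, -0.21508236014444426], 'qvel': [-0.0007800196684231033, -0.000837252690931744, -0.0010008247924660025, -0.0003596157140757081, -0.0006945799368553131, 0.0003556135106337597, 0.0016662451955752277], 'joint_efforts': [-0.00032982682569127064, -53.96125674247742, -1.266859956085682, -15.85401713848114, 0.009007388725876808, 0.009546276996843517, 1.7827983356255572e-06], 'position': [0.2092256747227613, -0.5882404775911146, 0.23044314058666698], 'tcp_rot': [-0.00048690336464187926, 0.8170965388694991, -0.5765000916415759, -0.000808350080871419], 'force': [0.5181049690444861, 0.18221101882097632, 0.5339401620903316], 'torque': [0.03719640290427826, 0.016864177475031928, -0.02607729308197504], 'opening': 0.08577900067614444} -0.0187
side [[454.22998571   0.         319.44139174]
 [  0.         454.22998571 199.084398  ]
 [  0.           0.           1.        ]] [[-0.94305388 -0.18732877  0.2748769   0.26299961]
 [-0.33263578  0.53525121 -0.77644033  0.84059357]
 [-0.00167859 -0.82365896 -0.56708298  0.62700746]
 [ 0.          0.          0.          1.        ]]
top [[503.11548746   0.         320.87451922]
 [  0.         503.11548746 200.17382503]
 [  0.           0.           1.        ]] [[-0.01815703 -0.98642227  0.16322203  0.33849013]
 [-0.99981411  0.01897209  0.00343606  0.02130111]
 [-0.00648607 -0.1631293  -0.98658338  1.34618266]
 [ 0.          0.          0.          1.        ]]
```

View pics/side0.png

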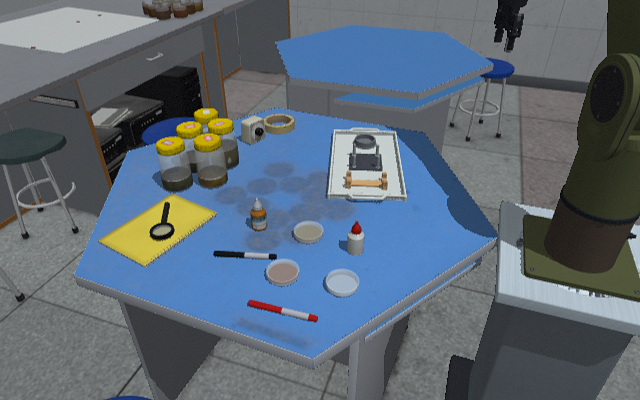

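View pics/top0.png

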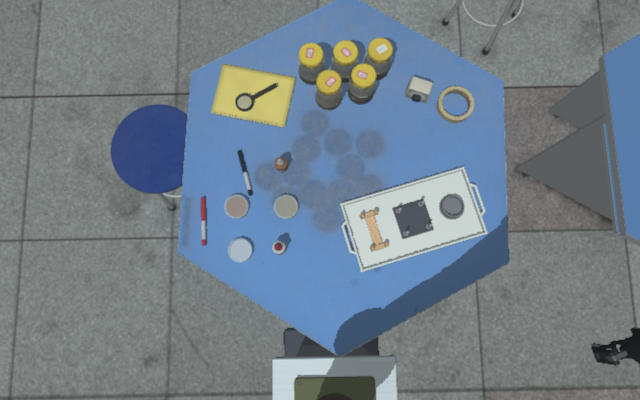

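The side view shows the beige dish at (308,232), pink (282,272), empty (342,283), amber bottle (258,215) and red marker (283,311). In the top view, beige is at (285,206), pink (236,206), amber (281,163), red marker (204,220), and the tray's rest, rack and cup are at (375,229), (412,217) and (452,206).

```bash
cat > h.py <<'E'
from bench import arm, cams, job
import cv2, numpy as np
def ray(n,px):
    c=cams.calibration(n);K=np.array(c["camera_matrix"]);T=np.array(c["pose"])
    d=T[:3,:3]@np.linalg.inv(K)@np.array([px[0],px[1],1.0]);return T[:3,3],d
def onz(n,px,z):
    o,d=ray(n,px);return o+d*(z-o[2])/d[2]
def tri(p1,p2):
    o1,d1=ray("top",p1);o2,d2=ray("side",p2)
    d1=d1/np.linalg.norm(d1);d2=d2/np.linalg.norm(d2)
    s=np.linalg.lstsq(np.c_[d1,-d2],o2-o1,rcond=None)[0]
    a=o1+s[0]*d1;b=o2+s[1]*d2
    return (a+b)/2,np.linalg.norm(a-b)
def proj(n,p):
    c=cams.calibration(n);K=np.array(c["camera_matrix"]);T=np.linalg.inv(np.array(c["pose"]))
    q=K@(T[:3,:3]@np.array(p,float)+T[:3,3]);return q[:2]/q[2]
E
python3 - <<'E'
import cv2
t=cv2.imread("pics/top0.png");s=cv2.imread("pics/side0.png")
def z(im,x0,y0,x1,y1,f,n): cv2.imwrite(n,cv2.resize(im[y0:y1,x0:x1],None,fx=f,fy=f,interpolation=cv2.INTER_NEAREST))
z(t,190,140,310,270,4,"pics/zt1.png")
z(t,335,160,495,275,5,"pics/zt2.png")
z(s,205,185,375,330,4,"pics/zs1.png")
z(s,315,115,425,210,6,"pics/zs2.png")
E
```

```text
(no output)
```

View pics/zt1.png

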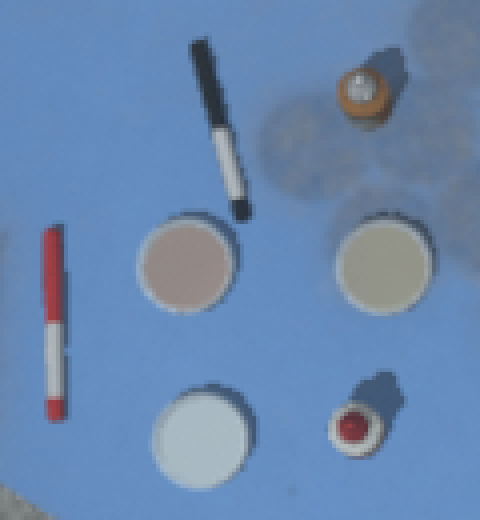

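View pics/zt2.png

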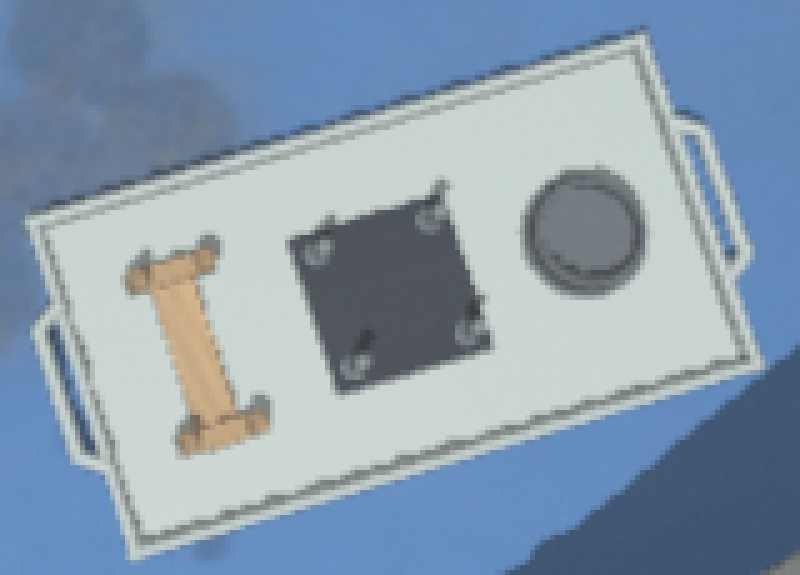

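View pics/zs1.png

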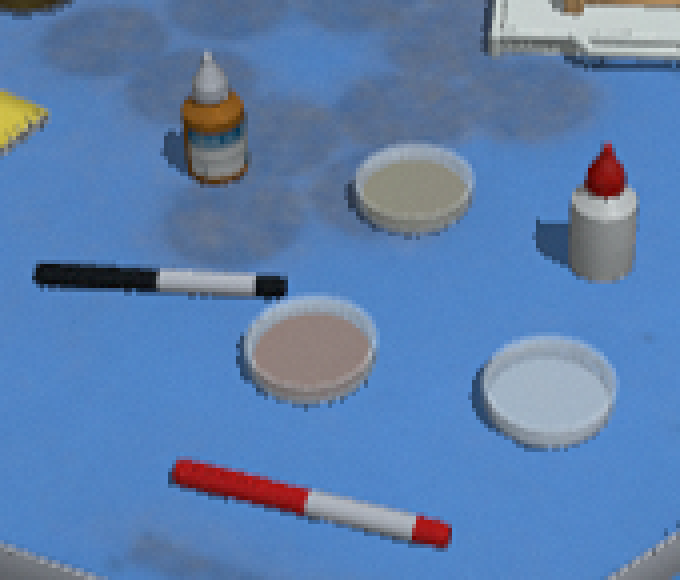

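View pics/zs2.png

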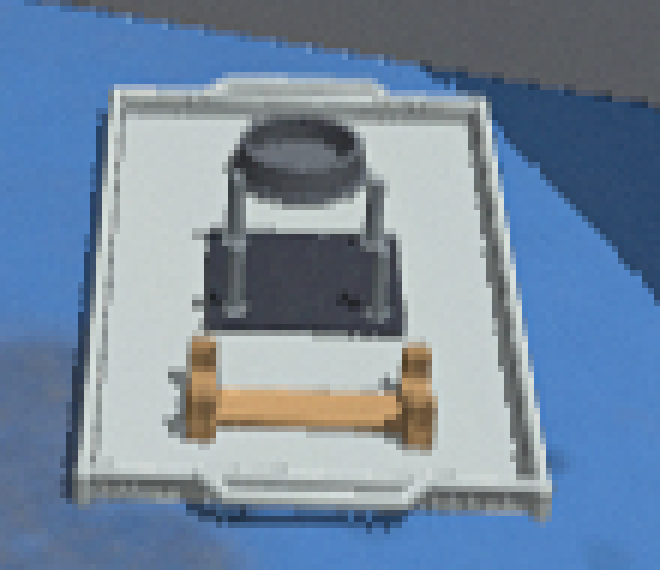

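```bash
cat > m.py <<'E'
from h import *
t=cv2.imread("pics/top0.png"); hsv=cv2.cvtColor(t,cv2.COLOR_BGR2HSV)
H,S,V=[hsv[...,i].astype(int) for i in range(3)]
def blob(mask,box):
    m=np.zeros(mask.shape,np.uint8);x0,y0,x1,y1=box;m[y0:y1,x0:x1]=mask[y0:y1,x0:x1]*255
    c,_=cv2.findContours(m,cv2.RETR_EXTERNAL,cv2.CHAIN_APPROX_NONE)
    return max(c,key=cv2.contourArea)
nb=~((H>95)&(H<120)&(S>85))   # not table blue
for nm,box in dict(pink=(222,190,252,222),beige=(270,190,302,222),empty=(224,234,257,266),white=(268,234,290,257)).items():
    c=blob((S<85)&(V>110),box); e=cv2.fitEllipse(c)
    # boundary pixels are pixel centres: add 1 px to diameter
    p=onz("top",e[0],0.014)
    print(nm,np.round(e[0],1),np.round(e[1],1),np.round(p,4))
o=blob((H<20)&(S>110),(268,150,295,175));e=cv2.minEnclosingCircle(o);print("amber",e,onz("top",e[0],0.052-0.004))
r=blob(((H<10)|(H>170))&(S>110)|((S<70)&(V>150)),(195,190,215,250))
rc=cv2.minAreaRect(r);print("red",rc)
b=cv2.boxPoints(rc)
k=blob(((H<10)|(H>170))&(S>110),(195,190,215,222));
b=sorted(b.tolist(),key=lambda p:p[1]);e1=np.mean(b[:2],0);e2=np.mean(b[2:],0)
P1,P2=onz("top",e1,0.008),onz("top",e2,0.008)
print("marker",P1,P2,"len",np.linalg.norm(P1-P2),"mid",(P1+P2)/2,"yaw",np.degrees(np.arctan2(*(P1-P2)[1::-1])))
tr=blob((S<50)&(V>120),(336,160,492,276))
m=cv2.fillPoly(np.zeros(t.shape[:2],np.uint8),[tr],255)
m=cv2.morphologyEx(m,cv2.MORPH_OPEN,np.ones((25,25)))
# approximate rectangle
c,_=cv2.findContours(m,cv2.RETR_EXTERNAL,cv2.CHAIN_APPROX_NONE);rc=cv2.minAreaRect(c[0]);print(rc)
bp=cv2.boxPoints(rc);W=[onz("top",q,0.017) for q in bp];
for q,w in zip(bp,W):print(np.round(q,1),np.round(w,4))
print("sides",np.linalg.norm(W[0]-W[1]),np.linalg.norm(W[1]-W[2]),"centre",np.mean(W,0))
d=blob((V<115)&(S<75),(388,195,437,242));rc=cv2.minAreaRect(d);print("rack",rc)
W=[onz("top",q,0.009) for q in cv2.boxPoints(rc)];print(np.round(W,4),np.mean(W,0),np.linalg.norm(W[0]-W[1]),np.linalg.norm(W[1]-W[2]))
d=blob((V<135)&(S<85),(438,190,466,221));e=cv2.fitEllipse(d);print("cup",e,onz("top",e[0],0.02))
d=blob((H<22)&(S>70),(355,203,395,255));rc=cv2.minAreaRect(d);W=[onz("top",q,0.022) for q in cv2.boxPoints(rc)]
print("rest",rc,np.round(W,4),np.mean(W,0),np.linalg.norm(W[0]-W[1]),np.linalg.norm(W[1]-W[2]))
E
python3 m.py
```

```text
pink [236.1 205.9] [23.6 24.2] [0.5477 0.2536 0.014 ]
beige [285.1 204.5] [23.6 29.2] [0.5489 0.1222 0.014 ]
empty [239.9 249.6] [23.5 24.2] [0.4306 0.2424 0.014 ]
white [278.6 246.9] [13.1 13.9] [0.4357 0.1401 0.014 ]
amber ((280.5, 164.5), 4.527792930603027) [0.65104398 0.1309709  0.048     ]
red ((203.0, 221.0), (46.0, 4.0), 90.0)
marker [0.57195877 0.34430506 0.008     ] [0.44769716 0.3418069  0.008     ] len 0.12428671362808402 mid [0.50982796 0.34305598 0.008     ] yaw 1.1517220425913264
((412.6788635253906, 218.41978454589844), (71.96794128417969, 142.0447235107422), 73.44293212890625)
[334.3 204.2] [ 0.5469 -0.0099  0.017 ]
[470.5 163.7] [ 0.6506 -0.3806  0.017 ]
[491.  232.7] [ 0.4627 -0.4222  0.017 ]
[354.9 273.2] [ 0.3634 -0.0594  0.017 ]
sides 0.3849130188225642 0.19251020504909333 centre [ 0.50588555 -0.21800673  0.017     ]
rack ((412.85003662109375, 218.05001831054688), (32.88768768310547, 31.939001083374023), 71.56504821777344)
[[ 0.5361 -0.166   0.009 ]
 [ 0.562  -0.2486  0.009 ]
 [ 0.4772 -0.272   0.009 ]
 [ 0.4518 -0.1901  0.009 ]] [ 0.50676093 -0.2191561   0.009     ] 0.08661112451344254 0.08798200360974481
cup ((451.63323974609375, 205.9613800048828), (23.225982666015625, 24.49793815612793), 5.762643814086914) [ 0.53558789 -0.32184226  0.02      ]
rest ((373.9151611328125, 229.73703002929688), (37.8841438293457, 16.762351989746094), 72.12129974365234) [[ 0.5176 -0.0776  0.022 ]
 [ 0.5306 -0.1204  0.022 ]
 [ 0.4344 -0.1474  0.022 ]
 [ 0.4217 -0.1051  0.022 ]] [ 0.47606042 -0.1126041   0.022     ] 0.04472765302475213 0.09997548559392039
```

```bash
cat > m2.py <<'E'
from h import *
from m import blob
t=cv2.imread("pics/top0.png");s=cv2.imread("pics/side0.png")
print("----")
g=cv2.cvtColor(t,cv2.COLOR_BGR2HSV);S=g[...,1].astype(int);V=g[...,2].astype(int)
for box in [(222,190,252,222),(270,190,302,222)]:
    c=blob((S<85)&(V>130),box);x,y,w,h=cv2.boundingRect(c);print((x,y,w,h),cv2.minEnclosingCircle(c), onz("top",(x+(w-1)/2,y+(h-1)/2),.012))
# side view medium discs (height ~ 10 mm?) & rim
hs=cv2.cvtColor(s,cv2.COLOR_BGR2HSV);S2=hs[...,1].astype(int);V2=hs[...,2].astype(int);H2=hs[...,0].astype(int)
for nm,box in dict(pink=(262,256,302,290),beige=(290,218,327,246)).items():
    c=blob(~((H2>95)&(H2<120)&(S2>75)),box);x,y,w,h=cv2.boundingRect(c);print(nm,(x,y,w,h))
    m=blob((H2<40)&(S2>25)&(V2>110),box);e=cv2.fitEllipse(m);print(e,onz("side",e[0],.010))
# tray rim lines in top: top-left corner px etc from zoom /5+off-0.4
cs=[(28,217),(645,32),(760,365),(135,555)]
W=np.array([onz("top",(u/5+335-.4,v/5+160-.4),.017) for u,v in cs]);print(np.round(W,4),W.mean(0))
for i in range(4):
    d=W[(i+1)%4]-W[i];print(np.linalg.norm(d),np.degrees(np.arctan2(d[1],d[0]))%90)
# side view tray corners /6+off
cs=[(113,92),(487,100),(548,488),(78,478)]
W=np.array([onz("side",(u/6+315-.4,v/6+115-.4),.017) for u,v in cs]);print(np.round(W,4),W.mean(0))
for i in range(4):
    d=W[(i+1)%4]-W[i];print(np.linalg.norm(d),np.degrees(np.arctan2(d[1],d[0]))%90)
# posts (top) tri from top/side ; amber
print("amber tip tri",tri((360/4+190-.4,86/4+140-.4),(208/4+205-.4,54/4+185-.4)))
c=blob(((H2<15)|(H2>170))&(S2>100)|((S2<60)&(V2>150)),(245,297,322,325));rc=cv2.minAreaRect(c);b=cv2.boxPoints(rc)
b=sorted(b.tolist());e1=onz("side",np.mean(b[:2],0),.007);e2=onz("side",np.mean(b[2:],0),.007);print("redside",e1,e2,np.linalg.norm(e1-e2),(e1+e2)/2)
# amber base in side: body px range
c=blob((H2<22)&(S2>110),(245,200,272,235));print("amber side",cv2.boundingRect(c))
E
python3 m2.py | sed -n '/----/,$p'
```

```text
----
(224, 194, 25, 25) ((235.8913116455078, 205.8913116455078), 12.291041374206543) [0.54774566 0.25414946 0.012     ]
(273, 190, 26, 29) ((284.23529052734375, 203.4705810546875), 15.290831565856934) [0.55063256 0.12112916 0.012     ]
pink (266, 260, 33, 26)
((282.34912109375, 272.1137390136719), (16.210927963256836, 27.27918243408203), 85.39220428466797) [0.54687412 0.25547778 0.01      ]
beige (293, 221, 30, 23)
((307.8487854003906, 231.49000549316406), (11.362505912780762, 22.938365936279297), 88.77066802978516) [0.54456713 0.12108337 0.01      ]
[[ 0.5497 -0.0256  0.017 ]
 [ 0.6446 -0.3615  0.017 ]
 [ 0.4631 -0.4106  0.017 ]
 [ 0.3696 -0.0772  0.017 ]] [ 0.50676421 -0.21872711  0.017     ]
0.34903863613688435 15.76840411030824
0.18802145773396164 15.128837175638552
0.3462378696074484 15.65638561421433
0.18733413540773497 15.983315823550148
[[ 0.6418 -0.3583  0.017 ]
 [ 0.4612 -0.4116  0.017 ]
 [ 0.3679 -0.0755  0.017 ]
 [ 0.547  -0.0204  0.017 ]] [ 0.50447798 -0.21643465  0.017     ]
0.1883718314668276 16.454917741837534
0.3488753274873876 15.507209415783649
0.1873270752642507 17.10255053467112
0.3509766309611325 15.685409736939334
amber tip tri (array([0.65442476, 0.13124092, 0.07908668]), np.float64(0.00367117563050125))
redside [0.57578921 0.34479124 0.007     ] [0.44608513 0.3394587  0.007     ] 0.12981364857637648 [0.51093717 0.34212497 0.007     ]
amber side (251, 208, 15, 14)
```

```bash
cat > go.py <<'E'
import sys
from h import *
from scipy.spatial.transform import Rotation as R
# usage: go.py x y z yawdeg -> shift in tool axes and turn units
x,y,z,yaw=map(float,sys.argv[1:5])
s=arm.sense();w=s["tcp_rot"];r=R.from_quat([w[1],w[2],w[3],w[0]])
M=r.as_matrix();p=np.array(s["position"])
sh=M.T@(np.array([x,y,z])-p);cy=np.degrees(np.arctan2(M[1,0],M[0,0]))
d=(cy-yaw+90)%180-90
print("t",round(s["t"],2),"p",np.round(p,4),"yaw",round(cy,1),"tilt",np.round(M[:2,2],3),"open",round(s["opening"],4),"F",np.round(s["force"],1),"q",np.round(s["joint_pos"],2))
print("SHIFT",np.round(sh,4),"|",round(np.linalg.norm(sh),3),"rows",np.ceil(np.linalg.norm(sh)/.06),"TURN",round(d/8,2))
E
python3 go.py .5455 .1215 .15 -74
```

```text
t 0.1 p [ 0.2092 -0.5883  0.2306] yaw -70.4 tilt [-0.001  0.002] open 0.0851 F [ 0.5 -0.3  0.5] q [ 1.26  0.69 -0.19  1.57  0.16  0.9  -0.22]
SHIFT [-0.5559 -0.5548  0.0814] | 0.79 rows 14.0 TURN 0.45
```

carry_out([
  [[-0.04,-0.04,0],0.1],
  [[-0.08,-0.08,0],0.2],
  [[-0.12,-0.12,0],0.3],
  [[-0.16,-0.16,0],0.4],
  [[-0.2,-0.2,0],0.45],
], claw=0, grip_force=30)

```text
t: 0.72
position: [0.3315, -0.3316, 0.2312]
tcp_rot: [-0.0, 0.798, -0.602, 0.0]
force: [1.3, 0.2, -0.2]
opening: 0.0851
```

```bash
python3 go.py .5455 .1215 .15 -74
```

```text
t 0.72 p [ 0.3315 -0.3316  0.2312] yaw -74.0 tilt [0. 0.] open 0.0851 F [ 1.3  0.2 -0.2] q [ 0.79  0.49 -0.16  2.02  0.12  0.64 -0.74]
SHIFT [-0.3768 -0.3304  0.0813] | 0.508 rows 9.0 TURN -0.0
```

carry_out([
  [[-0.042,-0.037,0],0],
  [[-0.084,-0.074,0],0],
  [[-0.126,-0.11,0],0],
  [[-0.168,-0.147,0],0],
  [[-0.21,-0.184,0.01],0],
])

```text
t: 1.35
position: [0.451, -0.0793, 0.2215]
tcp_rot: [-0.0, 0.798, -0.602, 0.001]
force: [0.9, 0.9, 0.6]
opening: 0.0855
```

carry_out([
  [[-0.042,-0.037,0.01],0],
  [[-0.084,-0.074,0.03],0],
  [[-0.126,-0.11,0.05],0],
  [[-0.167,-0.146,0.07],0],
  [[-0.167,-0.146,0.07],0],
])

```text
t: 1.98
position: [0.5445, 0.1262, 0.1495]
tcp_rot: [-0.001, 0.801, -0.599, -0.001]
force: [-0.4, 0.3, -0.2]
opening: 0.0855
```

```bash
python3 go.py .5455 .1215 .02 -74; python3 - <<'E'
from h import *
for n in ("side","top"):
    im=cams.read_camera(n);cv2.imwrite(f"pics/{n}1.png",im)
s=cv2.imread("pics/side1.png")[100:260,220:400];t=cv2.imread("pics/top1.png")[130:270,190:350]
cv2.imwrite("pics/c1.png",np.hstack([cv2.resize(s,(400,356)),cv2.resize(t,(400,356))]))
E
```

```text
t 1.98 p [0.5445 0.1262 0.1495] yaw -73.5 tilt [-0.001  0.003] open 0.0855 F [-0.4  0.3 -0.2] q [-0.27  0.71 -0.07  1.85  0.08  0.58 -1.67]
SHIFT [0.0052 0.0003 0.1294] | 0.13 rows 3.0 TURN 0.06
```

View pics/c1.png

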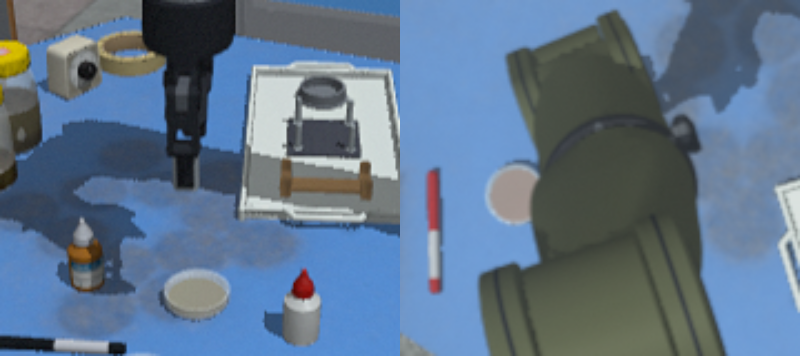

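The side view shows the open gripper end-on about 0.15 m above the table, just behind the beige dish. Next I descend partway and look again.

carry_out([
  [[0,0,0.04],0],
  [[0,0,0.08],0],
  [[0,0,0.11],0],
  [[0,0,0.13],0],
  [[0,0,0.13],0],
])

```text
t: 2.7
position: [0.5432, 0.1176, 0.0206]
tcp_rot: [0.002, 0.798, -0.603, -0.0]
force: [0.7, -0.3, 0.4]
opening: 0.0852
```

```bash
python3 go.py .5455 .1215 .0 -74; python3 - <<'E'
from h import *
im=cams.read_camera("side");cv2.imwrite("pics/s2.png",cv2.resize(im[150:270,240:390],None,fx=5,fy=5,interpolation=cv2.INTER_NEAREST))
E
python3 go.py .5455 .1215 .0 -74
```

```text
t 2.7 p [0.5432 0.1176 0.0206] yaw -74.2 tilt [-0.003 -0.002] open 0.0852 F [ 0.7 -0.3  0.4] q [-0.28  0.93 -0.04  1.91  0.1   0.31 -1.69]
SHIFT [-0.0032 -0.0034  0.0206] | 0.021 rows 1.0 TURN -0.02
t 2.75 p [0.544  0.1181 0.0216] yaw -74.1 tilt [-0.001 -0.001] open 0.0853 F [-0.3  0.3  0.2] q [-0.28  0.93 -0.04  1.91  0.1   0.31 -1.69]
SHIFT [-0.0029 -0.0023  0.0216] | 0.022 rows 1.0 TURN -0.02
```

View pics/s2.png

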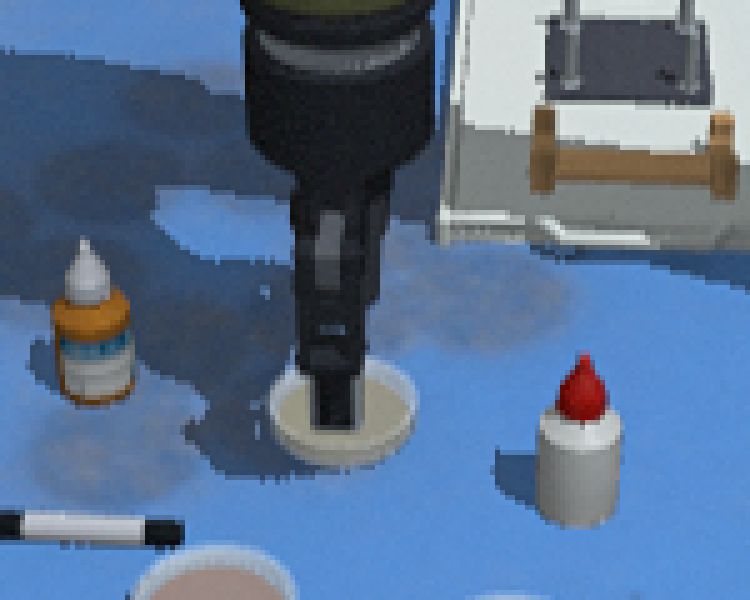

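```bash
python3 - <<'E'
from h import *
for r in (.043,.057):
  for z in (.020,.033): print(r,z,(proj("side",(.544-.276*r,.118+.961*r,z))-np.array([240,150]))*5)
E
```

```text
0.043 0.02 [334.44976499 448.99798154]
0.043 0.033 [333.90474112 424.71854562]
0.057 0.02 [331.65998106 470.73872555]
0.057 0.033 [331.08604499 446.33094378]
```

The near fingertip sits over the beige dish at crop (335,430), which puts the open tips about 13 mm behind the TCP, as described. I'll go down to z = -3 mm and close.

carry_out([
  [[-0.003,-0.002,0.012],0],
  [[-0.003,-0.002,0.024],0],
  [[-0.003,-0.002,0.024],0],
  [[-0.003,-0.002,0.024],0],
])

```text
t: 3.25
position: [0.5454, 0.1233, -0.0027]
tcp_rot: [0.0, 0.799, -0.602, 0.0]
force: [0.0, -0.4, -0.1]
opening: 0.0856
```

```bash
python3 go.py .5455 .1215 -.003 -74
```

```text
t 3.25 p [ 0.5454  0.1233 -0.0027] yaw -74.0 tilt [-0. -0.] open 0.0856 F [ 0.  -0.4 -0.1] q [-0.29  0.97 -0.03  1.9   0.1   0.27 -1.69]
SHIFT [0.0018 0.0004 0.0003] | 0.002 rows 1.0 TURN -0.0
```

carry_out([
  [[0,0,0],0],
  [[0,0,0],0],
  [[0,0,0],0],
  [[0,0,0],0],
], claw=0.35, grip_force=25)

```text
t: 3.75
position: [0.5457, 0.1233, -0.0021]
tcp_rot: [-0.0, 0.799, -0.602, 0.0]
force: [-0.8, -0.4, 6.6]
opening: 0.064
```

```bash
python3 go.py .5455 .1215 -.003 -74; python3 - <<'E'
from h import *
im=cams.read_camera("side");cv2.imwrite("pics/s3.png",cv2.resize(im[180:260,260:360],None,fx=7,fy=7,interpolation=cv2.INTER_NEAREST))
E
```

```text
t 3.75 p [ 0.5457  0.1233 -0.0021] yaw -74.0 tilt [0.001 0.   ] open 0.064 F [-0.8 -0.4  6.6] q [-0.29  0.97 -0.03  1.9   0.1   0.27 -1.69]
SHIFT [0.0017 0.0007 0.0009] | 0.002 rows 1.0 TURN -0.0
```

View pics/s3.png

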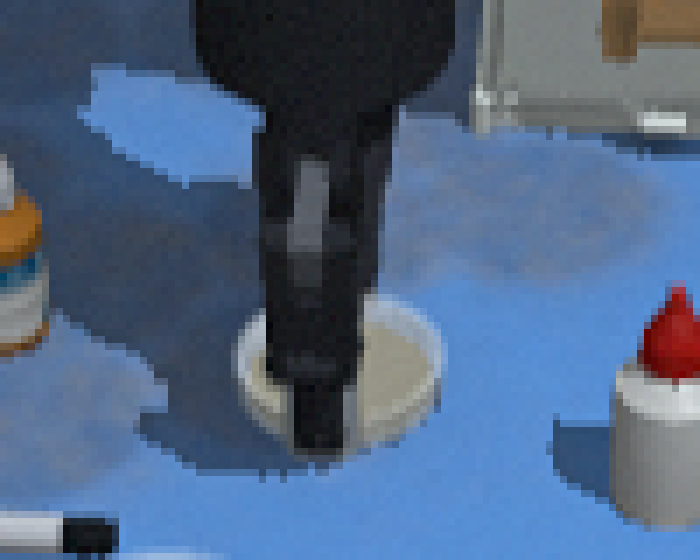

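carry_out([
  [[0,0,0],0],
  [[0,0,-0.005],0],
  [[0,0,-0.015],0],
  [[0,0,-0.03],0],
  [[0,0,-0.03],0],
], claw=0.5, grip_force=30)

```text
t: 4.42
position: [0.5466, 0.1236, 0.0288]
tcp_rot: [-0.001, 0.799, -0.602, 0.001]
force: [0.1, 0.2, 0.7]
opening: 0.063
```

```bash
python3 go.py .5455 .1215 .1 -74; python3 - <<'E'
from h import *
im=cams.read_camera("side");cv2.imwrite("pics/s4.png",cv2.resize(im[170:250,260:360],None,fx=7,fy=7,interpolation=cv2.INTER_NEAREST))
E
```

```text
t 4.42 p [0.5466 0.1236 0.0288] yaw -74.0 tilt [0.003 0.001] open 0.063 F [0.1 0.2 0.7] q [-0.28  0.92 -0.04  1.9   0.1   0.33 -1.69]
SHIFT [ 0.0017  0.0014 -0.0712] | 0.071 rows 2.0 TURN -0.0
```

View pics/s4.png

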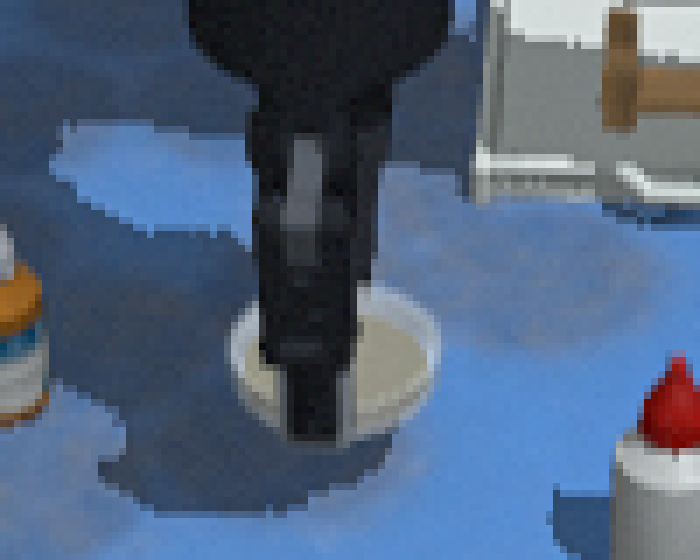

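The beige dish hangs level in the fingers at crop (335,360), clear of the table with its shadow separate. Now to the rack.

```bash
python3 go.py .506 -.218 .1 -74.2
```

```text
t 4.47 p [0.5461 0.1235 0.0282] yaw -74.0 tilt [0.002 0.   ] open 0.0633 F [-0.4 -0.2  0. ] q [-0.28  0.92 -0.04  1.9   0.1   0.33 -1.69]
SHIFT [ 0.3172  0.1324 -0.072 ] | 0.351 rows 6.0 TURN 0.02
```

carry_out([
  [[0,0,-0.04],0],
  [[0.03,0.013,-0.07],0],
  [[0.075,0.032,-0.07],0],
  [[0.125,0.053,-0.07],0],
  [[0.175,0.074,-0.07],0],
])

```text
t: 5.1
position: [0.5221, -0.0668, 0.0972]
tcp_rot: [0.0, 0.799, -0.602, 0.0]
force: [0.5, -0.5, 0.3]
opening: 0.063
```

carry_out([
  [[0.05,0.02,0],0],
  [[0.095,0.04,0],0],
  [[0.13,0.054,0],0],
  [[0.142,0.058,0],0],
  [[0.142,0.058,0],0],
])

```text
t: 5.72
position: [0.5058, -0.2176, 0.0971]
tcp_rot: [-0.0, 0.798, -0.602, -0.0]
force: [-0.5, 0.8, -0.4]
opening: 0.0632
```

```bash
python3 - <<'E'
from h import *
im=cams.read_camera("side");cv2.imwrite("pics/s5.png",cv2.resize(im[90:210,310:430],None,fx=5,fy=5,interpolation=cv2.INTER_NEAREST))
im=cams.read_camera("top");cv2.imwrite("pics/t5.png",cv2.resize(im[160:275,335:495],None,fx=4,fy=4,interpolation=cv2.INTER_NEAREST))
E
python3 go.py .506 -.218 .05 -74.2
```

```text
t 5.83 p [ 0.5064 -0.2154  0.0972] yaw -73.9 tilt [0.    0.002] open 0.0639 F [ 0.3  0.5 -0.4] q [ 0.41  0.79 -0.16  1.9   0.24  0.46 -1.21]
SHIFT [0.0025 0.0011 0.0472] | 0.047 rows 1.0 TURN 0.04
```

View pics/s5.png

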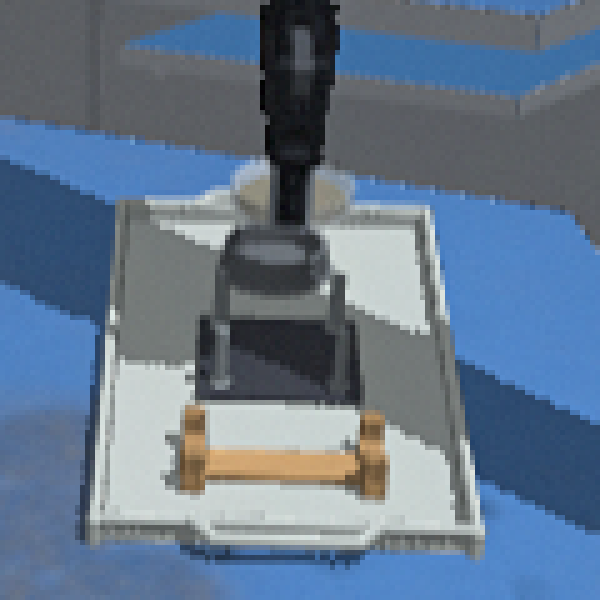

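View pics/t5.png

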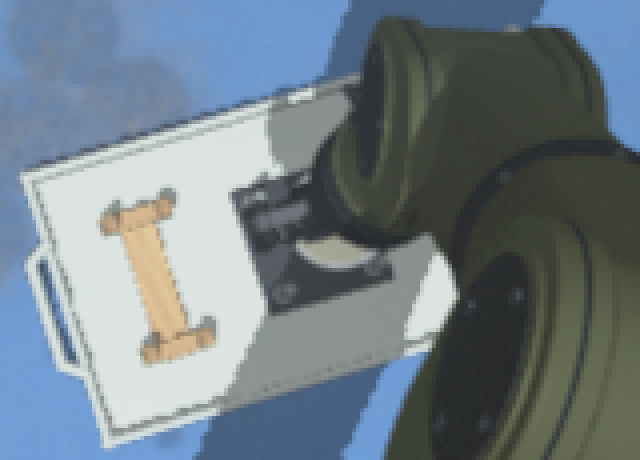

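```bash
python3 - <<'E'
from h import *
f=lambda n,p: np.round((proj(n,p)-(np.array([310,90]) if n=="side" else np.array([335,160])))*(5 if n=="side" else 4),0)
print("dish",f("side",(.5064,-.2154,.1137)))
c,s=np.cos(np.radians(15.8)),np.sin(np.radians(15.8))
for a in (-32,32):
  for b in (-32,32):
    q=(.506+(c*a-s*b)/1e3,-.218+(s*a+c*b)/1e3,.043);print(a,b,f("side",q),f("top",q))
E
```

```text
dish [284. 183.]
-32 -32 [335. 275.] [381. 259.]
-32 32 [340. 332.] [288. 287.]
32 -32 [218. 272.] [350. 166.]
32 32 [218. 329.] [257. 194.]
```

```bash
python3 - <<'E'
from h import *
print("now finger",(proj("side",(.5064-.276*.04,-.2154+.961*.04,.1037))-[310,90])*5)
print("lift finger",(proj("side",(.5461-.276*.04,.1235+.961*.04,.035))-[260,170])*7)
print("lift dish",(proj("side",(.5461,.1235,.0443))-[260,170])*7)
print("init dish",(proj("side",(.5455,.1215,.014))-[205,185])*4)
E
```

```text
now finger [284.49621117 235.25748476]
lift finger [314.91370878 452.541522  ]
lift dish [325.58243782 345.57706308]
init dish [409.39158504 180.27108589]
```

The side view puts the dish 1–2 px (about 3 mm) toward -x of the jaw centre line, so I shift +x by that amount before going down between the posts.

carry_out([
  [[0.003,-0.002,0.02],0],
  [[0.003,-0.002,0.04],0],
  [[0.003,-0.002,0.055],0],
  [[0.003,-0.002,0.055],0],
])

```text
t: 6.32
position: [0.5077, -0.219, 0.0406]
tcp_rot: [0.0, 0.799, -0.601, -0.002]
force: [0.2, 0.1, 0.9]
opening: 0.063
```

```bash
python3 - <<'E'
from h import *
im=cams.read_camera("side");cv2.imwrite("pics/s6.png",cv2.resize(im[90:210,310:430],None,fx=5,fy=5,interpolation=cv2.INTER_NEAREST))
E
python3 go.py .509 -.2175 .008 -74.2
```

```text
t 6.38 p [ 0.5083 -0.2194  0.0415] yaw -74.0 tilt [-0.001  0.001] open 0.0631 F [-0.4  0.5 -0.7] q [ 0.39  0.89 -0.12  1.91  0.27  0.36 -1.22]
SHIFT [-0.0016 -0.0013  0.0335] | 0.034 rows 1.0 TURN 0.03
```

View pics/s6.png

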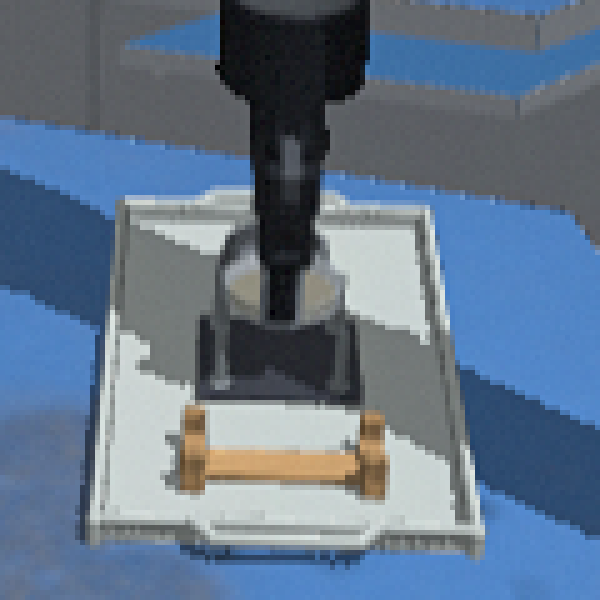

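The dish at crop (282,287) lies centred between the post columns at 222 and 340.

carry_out([
  [[-0.001,-0.001,0.012],0],
  [[-0.001,-0.001,0.024],0],
  [[-0.001,-0.001,0.031],0],
  [[-0.001,-0.001,0.031],0],
])

```text
t: 6.88
position: [0.5088, -0.2187, 0.0106]
tcp_rot: [0.0, 0.799, -0.602, -0.001]
force: [0.2, 0.2, -0.5]
opening: 0.0632
```

```bash
python3 go.py .509 -.2175 .006 -74.2
```

```text
t 6.88 p [ 0.5088 -0.2187  0.0106] yaw -74.0 tilt [-0.001  0.   ] open 0.0632 F [ 0.2  0.2 -0.5] q [ 0.38  0.95 -0.1   1.91  0.28  0.3  -1.23]
SHIFT [-0.0011 -0.0005  0.0046] | 0.005 rows 1.0 TURN 0.02
```

carry_out([
  [[0,0,0.001],0],
  [[0,0,0.002],0],
  [[0,0,0.003],0],
  [[0,0,0.004],0],
  [[0,0,0.004],0],
])

```text
t: 7.5
position: [0.5092, -0.2188, 0.0073]
tcp_rot: [0.0, 0.799, -0.602, -0.0]
force: [-0.3, -0.4, 0.1]
opening: 0.0635
```

carry_out([
  [[0,0,0.001],0],
  [[0,0,0.001],0],
  [[0,0,0.002],0],
  [[0,0,0.002],0],
])

```text
t: 8.0
position: [0.5093, -0.2189, 0.0069]
tcp_rot: [0.0, 0.799, -0.602, 0.0]
force: [-3.4, 0.9, 14.1]
opening: 0.0634
```

Contact with the plate at TCP z ≈ 7 mm, as predicted. Release.

carry_out([
  [[0,0,-0.001],0],
  [[0,0,-0.001],0],
  [[0,0,-0.001],0],
  [[0,0,-0.001],0],
], claw=0.05)

```text
t: 8.5
position: [0.5092, -0.2189, 0.0061]
tcp_rot: [0.0, 0.799, -0.602, -0.0]
force: [0.0, -0.8, 0.3]
opening: 0.081
```

carry_out([
  [[0,0,-0.02],0],
  [[0,0,-0.05],0],
  [[0,0,-0.09],0],
  [[0,0,-0.12],0],
  [[0,0,-0.12],0],
])

```text
t: 9.12
position: [0.5107, -0.2195, 0.1283]
tcp_rot: [-0.001, 0.798, -0.602, 0.002]
force: [0.0, -0.8, -0.3]
opening: 0.0813
```

```bash
python3 - <<'E'
from h import *
im=cams.read_camera("side");cv2.imwrite("pics/s7.png",cv2.resize(im[90:210,310:430],None,fx=5,fy=5,interpolation=cv2.INTER_NEAREST))
E
python3 go.py .5475 .2545 .1 -95
```

```text
t 9.18 p [ 0.5097 -0.2191  0.1269] yaw -74.0 tilt [ 0.002 -0.001] open 0.0815 F [-0.2  0.1 -0.2] q [ 0.43  0.75 -0.17  1.88  0.23  0.54 -1.2 ]
SHIFT [-0.4449 -0.1667  0.0267] | 0.476 rows 8.0 TURN 2.62
```

View pics/s7.png

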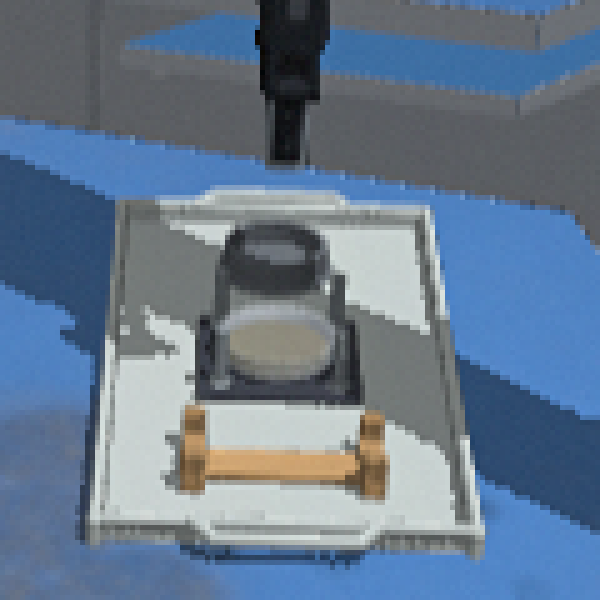

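The beige dish lies flat on the plate between the posts (crop centre (278,345), plate front edge midpoint 278). Next is the pink dish.

carry_out([
  [[-0.05,-0.018,0],0.1],
  [[-0.105,-0.038,0],0.3],
  [[-0.16,-0.059,0],0.6],
  [[-0.215,-0.08,0],0.9],
  [[-0.27,-0.1,0],1.2],
], claw=0)

```text
t: 9.8
position: [0.5302, 0.0699, 0.1248]
tcp_rot: [0.001, 0.745, -0.667, -0.001]
force: [0.6, 0.4, 0.6]
opening: 0.0854
```

```bash
python3 go.py .5455 .254 .1 -85
```

```text
t 9.8 p [0.5302 0.0699 0.1248] yaw -83.7 tilt [-0.002 -0.001] open 0.0854 F [0.6 0.4 0.6] q [-0.19  0.73 -0.05  1.94  0.07  0.48 -1.74]
SHIFT [-0.1813 -0.0355  0.0246] | 0.186 rows 4.0 TURN 0.16
```

carry_out([
  [[-0.055,-0.01,0],0.1],
  [[-0.11,-0.02,0],0.2],
  [[-0.16,-0.031,0.01],0.2],
  [[-0.181,-0.035,0.03],0.2],
  [[-0.181,-0.035,0.06],0.2],
])

```text
t: 10.42
position: [0.545, 0.2555, 0.0645]
tcp_rot: [-0.001, 0.738, -0.675, -0.001]
force: [-0.2, -0.3, 0.8]
opening: 0.0851
```

```bash
python3 - <<'E'
from h import *
im=cams.read_camera("side");cv2.imwrite("pics/s8.png",cv2.resize(im[190:310,220:340],None,fx=5,fy=5,interpolation=cv2.INTER_NEAREST))
E
python3 go.py .5455 .254 .022 -85
```

```text
t 10.47 p [0.5422 0.2523 0.0604] yaw -85.0 tilt [-0.007 -0.003] open 0.0855 F [-0.5 -1.  -3.4] q [-0.51  0.89  0.    1.77 -0.    0.49 -1.99]
SHIFT [-0.0015 -0.0037  0.0384] | 0.039 rows 1.0 TURN -0.01
```

View pics/s8.png

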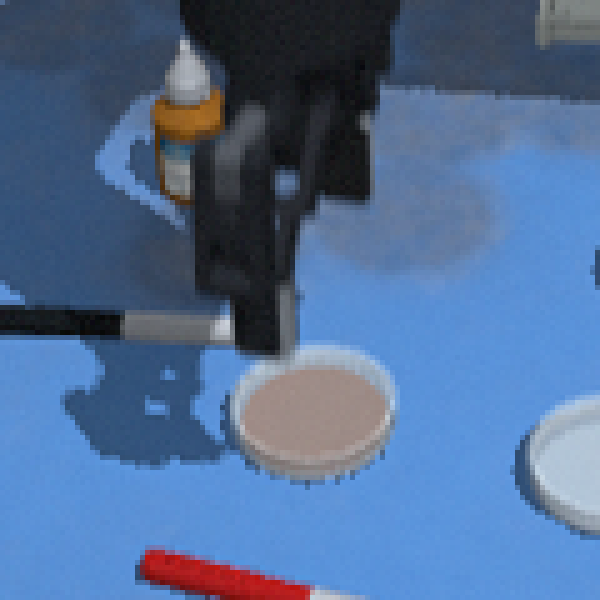

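carry_out([
  [[-0.001,-0.003,0.015],0],
  [[-0.001,-0.003,0.03],0],
  [[-0.001,-0.003,0.036],0],
  [[-0.001,-0.003,0.036],0],
])

```text
t: 10.98
position: [0.5485, 0.253, 0.0301]
tcp_rot: [0.0, 0.736, -0.677, -0.0]
force: [-0.7, 0.3, 0.7]
opening: 0.0855
```

```bash
python3 - <<'E'
from h import *
im=cams.read_camera("side");cv2.imwrite("pics/s9.png",cv2.resize(im[210:300,230:330],None,fx=6,fy=6,interpolation=cv2.INTER_NEAREST))
s=arm.sense();p=np.array(s["position"]);print(p)
print((proj("side",p+[-.087*.043,.996*.043,.013])-[230,210])*6,(proj("side",(.5455,.254,.014))-[230,210])*6)
E
python3 go.py .5455 .254 -.003 -85
```

```text
[0.54884398 0.25318179 0.03054044]
[261.53414732 381.19611142] [319.2263569 361.5818673]
t 11.03 p [0.5488 0.2532 0.0305] yaw -85.2 tilt [0. 0.] open 0.0857 F [-1.   0.6  1.2] q [-0.51  0.95  0.    1.76 -0.    0.44 -1.99]
SHIFT [-0.0011  0.0033  0.0335] | 0.034 rows 1.0 TURN -0.03
```

View pics/s9.png

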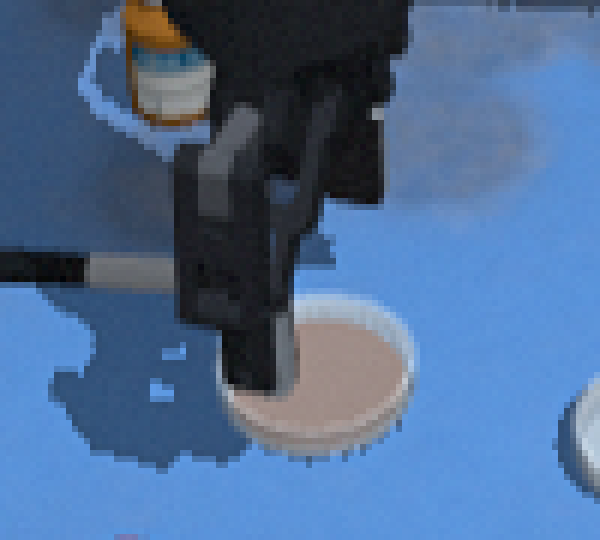

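carry_out([
  [[-0.001,0.003,0.012],0],
  [[-0.001,0.004,0.024],0],
  [[-0.001,0.004,0.033],0],
  [[-0.001,0.004,0.033],0],
  [[-0.001,0.004,0.033],0],
])

```text
t: 11.65
position: [0.5448, 0.2539, -0.0027]
tcp_rot: [-0.0, 0.736, -0.677, 0.0]
force: [-0.5, -0.5, 0.2]
opening: 0.0853
```

carry_out([
  [[0,0,0],0],
  [[0,0,0],0],
  [[0,0,0],0],
  [[0,0,0],0],
], claw=0.4, grip_force=25)

```text
t: 12.15
position: [0.5449, 0.254, -0.002]
tcp_rot: [-0.0, 0.736, -0.677, 0.0]
force: [-1.2, -1.0, 6.5]
opening: 0.0634
```

carry_out([
  [[0,0,0],0],
  [[0,0,-0.01],0],
  [[0,0,-0.03],0],
  [[0,0,-0.06],0],
  [[0,0,-0.1],0],
], claw=0.5, grip_force=30)

```text
t: 12.78
position: [0.5442, 0.2538, 0.0988]
tcp_rot: [0.0, 0.736, -0.677, -0.0]
force: [-0.3, -0.3, 0.8]
opening: 0.0632
```

```bash
python3 go.py .509 -.219 .11 -74.2; python3 - <<'E'
from h import *
im=cams.read_camera("side");cv2.imwrite("pics/s10.png",cv2.resize(im[150:300,220:370],None,fx=4,fy=4,interpolation=cv2.INTER_NEAREST))
E
```

```text
t 12.78 p [0.5442 0.2538 0.0988] yaw -85.2 tilt [-0.001 -0.   ] open 0.0632 F [-0.3 -0.3  0.8] q [-0.52  0.83  0.    1.75 -0.01  0.56 -1.99]
SHIFT [ 0.4682  0.0745 -0.011 ] | 0.474 rows 8.0 TURN -1.38
```

View pics/s10.png

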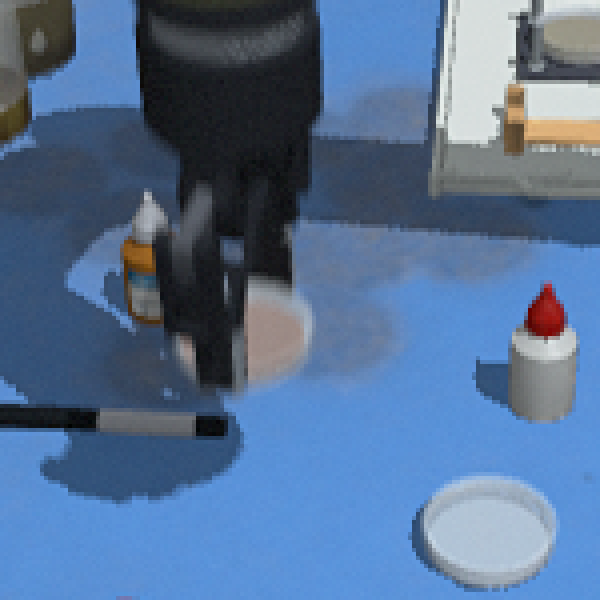

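The pink dish is held level at crop (245,335). Carrying it to the rack.

carry_out([
  [[0.045,0.007,-0.012],0],
  [[0.1,0.016,-0.012],-0.3],
  [[0.155,0.025,-0.012],-0.6],
  [[0.21,0.033,-0.012],-0.9],
  [[0.265,0.042,-0.012],-1.2],
])

```text
t: 13.45
position: [0.5252, -0.0155, 0.1105]
tcp_rot: [-0.001, 0.791, -0.612, 0.001]
force: [0.6, 0.6, -0.4]
opening: 0.0634
```

```bash
python3 go.py .509 -.219 .11 -74.2
```

```text
t 13.45 p [ 0.5252 -0.0155  0.1105] yaw -75.5 tilt [ 0.002 -0.   ] open 0.0634 F [ 0.6  0.6 -0.4] q [ 0.    0.75 -0.1   1.97  0.17  0.42 -1.54]
SHIFT [0.193  0.0666 0.0005] | 0.204 rows 4.0 TURN -0.17
```

carry_out([
  [[0.055,0.019,0],-0.1],
  [[0.11,0.038,0],-0.2],
  [[0.16,0.056,0],-0.2],
  [[0.193,0.067,0],-0.2],
  [[0.193,0.067,0.02],-0.2],
])

```text
t: 14.08
position: [0.5082, -0.223, 0.0912]
tcp_rot: [0.001, 0.796, -0.605, 0.003]
force: [0.4, 1.1, -1.0]
opening: 0.0633
```

```bash
python3 - <<'E'
from h import *
im=cams.read_camera("side");cv2.imwrite("pics/s11.png",cv2.resize(im[90:210,310:430],None,fx=5,fy=5,interpolation=cv2.INTER_NEAREST))
E
python3 go.py .509 -.219 .055 -74.2
```

```text
t 14.12 p [ 0.5068 -0.2197  0.0883] yaw -74.2 tilt [-0.001 -0.001] open 0.0633 F [ 0.2  0.8 -1.7] q [ 0.42  0.81 -0.16  1.9   0.27  0.45 -1.23]
SHIFT [-0.0001 -0.0024  0.0333] | 0.033 rows 1.0 TURN -0.01
```

View pics/s11.png

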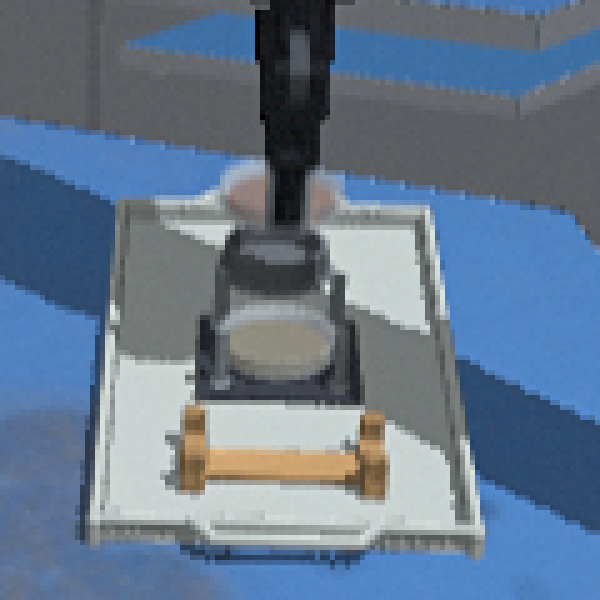

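carry_out([
  [[0,-0.002,0.02],0],
  [[0,-0.002,0.04],0],
  [[0,-0.002,0.048],0],
  [[0,-0.002,0.048],0],
  [[0,-0.002,0.048],0],
])

```text
t: 14.75
position: [0.5103, -0.2168, 0.0422]
tcp_rot: [-0.0, 0.799, -0.602, 0.001]
force: [-0.3, 0.2, -1.0]
opening: 0.0633
```

```bash
python3 - <<'E'
from h import *
im=cams.read_camera("side");cv2.imwrite("pics/s12.png",cv2.resize(im[90:210,310:430],None,fx=5,fy=5,interpolation=cv2.INTER_NEAREST))
E
python3 go.py .509 -.219 .024 -74.2
```

```text
t 14.8 p [ 0.5103 -0.2168  0.0422] yaw -74.0 tilt [ 0.001 -0.001] open 0.0633 F [-0.  -0.1  0.3] q [ 0.39  0.89 -0.13  1.91  0.29  0.36 -1.25]
SHIFT [0.0017 0.0019 0.0182] | 0.018 rows 1.0 TURN 0.02
```

View pics/s12.png

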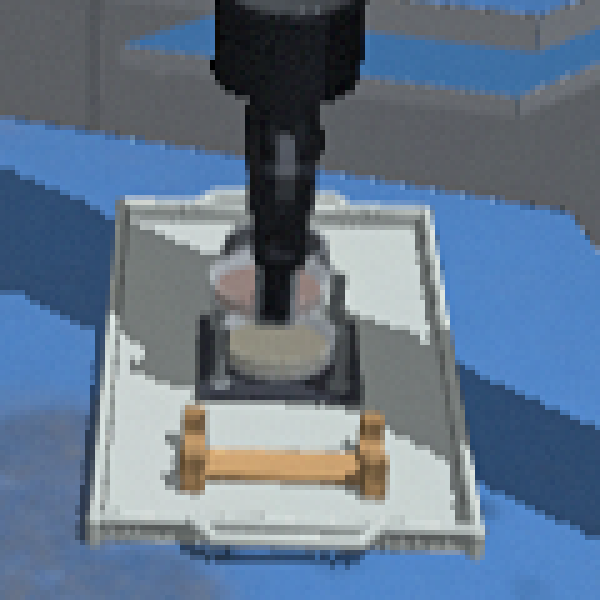

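Pink sits at crop column 271 and the beige below it at 278, so I move about 3 mm toward -x while lowering.

carry_out([
  [[0.002,0.003,0],0],
  [[0.002,0.003,0.008],0],
  [[0.002,0.003,0.014],0],
  [[0.002,0.003,0.016],0],
  [[0.002,0.003,0.016],0],
])

```text
t: 15.42
position: [0.5073, -0.2193, 0.025]
tcp_rot: [0.0, 0.799, -0.602, -0.0]
force: [0.3, -0.2, 0.2]
opening: 0.0631
```

carry_out([
  [[0,0,0.001],0],
  [[0,0,0.002],0],
  [[0,0,0.003],0],
  [[0,0,0.004],0],
  [[0,0,0.004],0],
])

```text
t: 16.05
position: [0.5074, -0.2195, 0.0213]
tcp_rot: [0.0, 0.799, -0.602, 0.0]
force: [0.1, -0.5, 0.1]
opening: 0.0632
```

carry_out([
  [[0,0,0.001],0],
  [[0,0,0.001],0],
  [[0,0,0.001],0],
])

```text
t: 16.42
position: [0.5075, -0.2195, 0.0212]
tcp_rot: [0.0, 0.799, -0.602, 0.0]
force: [-1.5, 0.0, 9.9]
opening: 0.0635
```

Contact at the expected height, one dish (14 mm) above the first. Release and rise.

carry_out([
  [[0,0,-0.001],0],
  [[0,0,-0.001],0],
  [[0,0,-0.001],0],
  [[0,0,-0.001],0],
], claw=0.05)

```text
t: 16.92
position: [0.5074, -0.2195, 0.0212]
tcp_rot: [0.0, 0.799, -0.602, -0.0]
force: [0.7, -0.1, -0.1]
opening: 0.0811
```

carry_out([
  [[0,0,-0.02],0],
  [[0,0,-0.05],0],
  [[0,0,-0.09],0],
  [[0,0,-0.13],0],
  [[0,0,-0.13],0],
])

```text
t: 17.55
position: [0.5094, -0.2202, 0.1541]
tcp_rot: [-0.001, 0.798, -0.602, 0.003]
force: [0.3, -0.0, -0.3]
opening: 0.0808
```

```bash
python3 - <<'E'
from h import *
im=cams.read_camera("side");cv2.imwrite("pics/s13.png",cv2.resize(im[90:210,310:430],None,fx=5,fy=5,interpolation=cv2.INTER_NEAREST))
E
python3 go.py .652 .131 .15 -90
```

```text
t 17.6 p [ 0.5081 -0.2198  0.1524] yaw -74.0 tilt [ 0.003 -0.001] open 0.0809 F [-1.   0.6 -0.2] q [ 0.45  0.71 -0.21  1.86  0.24  0.59 -1.2 ]
SHIFT [-0.2977 -0.2349  0.0024] | 0.379 rows 7.0 TURN 2.0
```

View pics/s13.png

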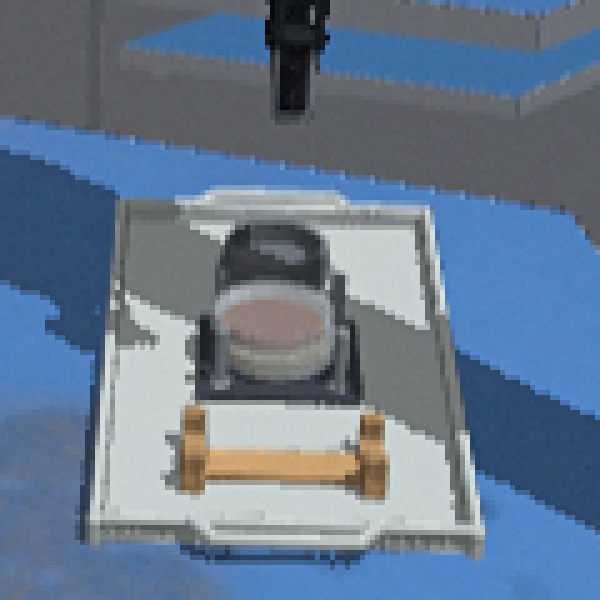

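The stack is right: pink on top of beige, both at crop column ~275, between the posts. Next is the amber bottle.

carry_out([
  [[-0.042,-0.033,0],0],
  [[-0.085,-0.067,0],0],
  [[-0.13,-0.102,0],0],
  [[-0.172,-0.136,0],0],
  [[-0.215,-0.169,0],0],
], claw=0)

```text
t: 18.23
position: [0.6102, 0.0353, 0.1495]
tcp_rot: [0.001, 0.799, -0.602, -0.001]
force: [-0.4, 0.3, 0.2]
opening: 0.0852
```

carry_out([
  [[-0.042,-0.033,0],0],
  [[-0.073,-0.055,0],0],
  [[-0.083,-0.065,0],0],
  [[-0.083,-0.065,0.02],0],
  [[-0.083,-0.065,0.03],0],
])

```text
t: 18.85
position: [0.6491, 0.1289, 0.1192]
tcp_rot: [0.002, 0.798, -0.603, -0.001]
force: [-0.8, -0.2, -0.3]
opening: 0.0852
```

```bash
python3 - <<'E'
from h import *
im=cams.read_camera("side");cv2.imwrite("pics/s14.png",cv2.resize(im[120:260,200:340],None,fx=4,fy=4,interpolation=cv2.INTER_NEAREST))
E
python3 go.py .651 .131 .021 -74
```

```text
t 18.9 p [0.6485 0.1288 0.1183] yaw -74.1 tilt [-0.005 -0.003] open 0.0856 F [-0.6 -0.3 -0.6] q [-0.2   0.87 -0.13  1.54  0.15  0.75 -1.69]
SHIFT [-0.0016 -0.0035  0.0973] | 0.097 rows 2.0 TURN -0.02
```

View pics/s14.png

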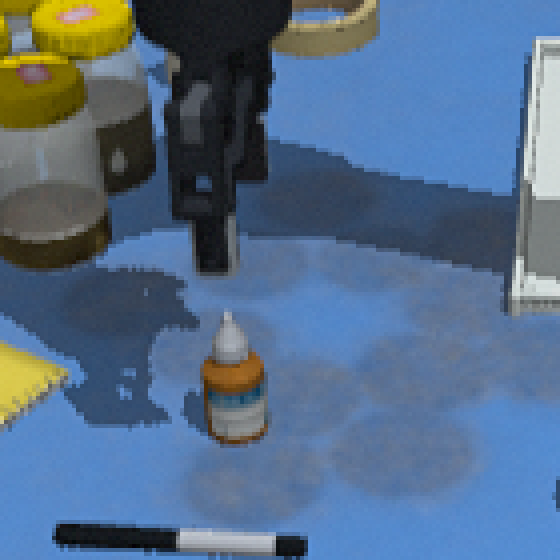

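```bash
python3 - <<'E'
from h import *
for p in [(.651,.131,.026),(.651,.131,.078)]: print((proj("side",p)-[200,120])*4)
s=np.array([.6485,.1288,.1183]);print((proj("side",s+[-.276*.043,.961*.043,.013])-[200,120])*4)
E
```

```text
[243.26881732 393.73399699]
[235.9685816  315.77591571]
[219.60738009 275.01572244]
```

carry_out([
  [[-0.001,-0.005,0.01],0],
  [[-0.001,-0.005,0.02],0],
  [[-0.001,-0.005,0.025],0],
  [[-0.001,-0.005,0.025],0],
])

```text
t: 19.4
position: [0.6545, 0.1336, 0.0959]
tcp_rot: [0.0, 0.799, -0.602, -0.0]
force: [-0.0, -0.3, 0.1]
opening: 0.0854
```

```bash
python3 - <<'E'
from h import *
im=cams.read_camera("side");cv2.imwrite("pics/s15.png",cv2.resize(im[130:240,220:330],None,fx=5,fy=5,interpolation=cv2.INTER_NEAREST))
E
python3 go.py .653 .131 .021 -74
```

```text
t 19.45 p [0.6548 0.1338 0.0963] yaw -74.0 tilt [-0. -0.] open 0.0857 F [-1.6  0.6  0.2] q [-0.2   0.91 -0.13  1.53  0.16  0.71 -1.69]
SHIFT [0.0022 0.0025 0.0753] | 0.075 rows 2.0 TURN -0.0
```

View pics/s15.png

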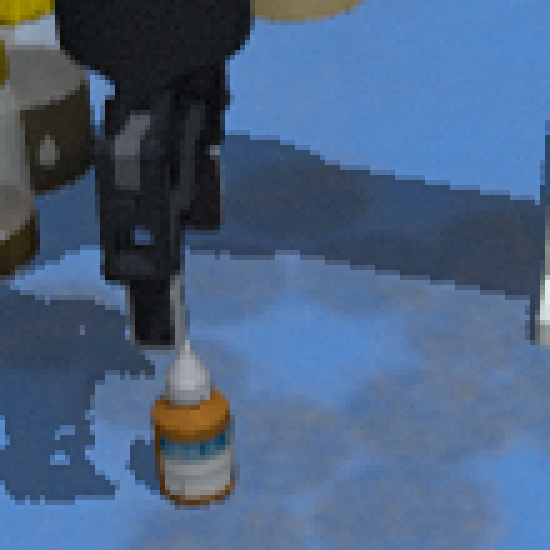

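carry_out([
  [[0.002,0.002,0.015],0],
  [[0.002,0.002,0.035],0],
  [[0.002,0.002,0.055],0],
  [[0.002,0.002,0.075],0],
  [[0.002,0.002,0.075],0],
])

```text
t: 20.08
position: [0.6517, 0.131, 0.0187]
tcp_rot: [0.002, 0.799, -0.602, -0.001]
force: [-0.6, 0.4, 0.4]
opening: 0.0856
```

```bash
python3 - <<'E'
from h import *
im=cams.read_camera("side");cv2.imwrite("pics/s16.png",cv2.resize(im[150:260,200:310],None,fx=5,fy=5,interpolation=cv2.INTER_NEAREST))
E
python3 go.py .653 .131 .021 -74
```

```text
t 20.12 p [0.6528 0.1312 0.0201] yaw -74.0 tilt [-0.002 -0.001] open 0.0853 F [ 0.8  0.4 -0.3] q [-0.21  1.02 -0.11  1.55  0.17  0.59 -1.71]
SHIFT [ 0.0003 -0.0002 -0.0009] | 0.001 rows 1.0 TURN -0.0
```

View pics/s16.png

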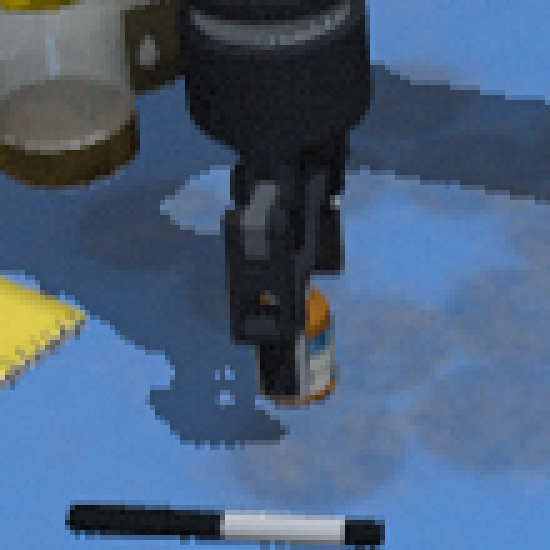

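carry_out([
  [[0,0,-0.001],0],
  [[0,0,-0.001],0],
  [[0,0,-0.001],0],
  [[0,0,-0.001],0],
  [[0,0,-0.001],0],
], claw=0.5, grip_force=25)

```text
t: 20.75
position: [0.6535, 0.1313, 0.0224]
tcp_rot: [-0.0, 0.799, -0.602, 0.0]
force: [0.7, -0.5, 0.1]
opening: 0.0424
```

carry_out([
  [[0,0,0],0],
  [[0,0,0],0],
  [[0,0,0],0],
  [[0,0,0],0],
], claw=0.75, grip_force=25)

```text
t: 21.25
position: [0.6536, 0.1313, 0.0224]
tcp_rot: [-0.0, 0.799, -0.602, 0.0]
force: [0.0, -0.4, 1.6]
opening: 0.0335
```

```bash
python3 - <<'E'
from h import *
im=cams.read_camera("side");cv2.imwrite("pics/s17.png",cv2.resize(im[150:260,200:310],None,fx=5,fy=5,interpolation=cv2.INTER_NEAREST))
E
python3 go.py .653 .131 .021 -74
```

```text
t 21.3 p [0.6537 0.1313 0.0224] yaw -74.0 tilt [ 0. -0.] open 0.0329 F [-0.2 -0.3  2.2] q [-0.21  1.01 -0.11  1.55  0.17  0.59 -1.71]
SHIFT [0.0001 0.0007 0.0014] | 0.002 rows 1.0 TURN -0.0
```

View pics/s17.png

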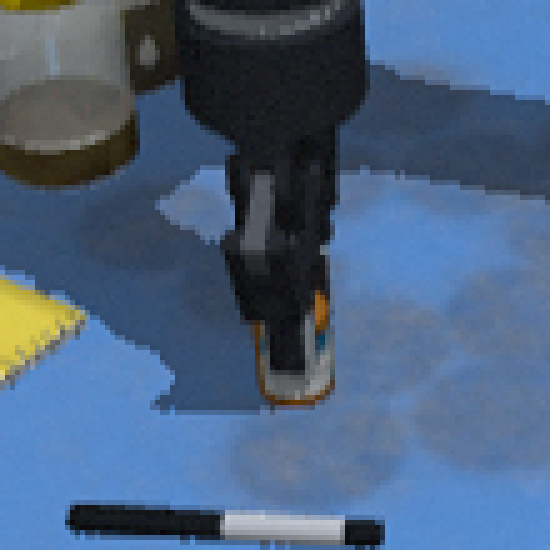

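The bottle is upright and gripped at an opening of 33 mm (body 34 mm). Lift and carry to the cup.

carry_out([
  [[0,0,-0.01],0],
  [[0,0,-0.03],0],
  [[0,0,-0.06],0],
  [[0,0,-0.1],0],
  [[0,0,-0.12],0],
], claw=0.85, grip_force=30)

```text
t: 21.92
position: [0.655, 0.1317, 0.1463]
tcp_rot: [-0.002, 0.799, -0.602, 0.002]
force: [-0.2, 0.4, -0.1]
opening: 0.0333
```

```bash
python3 go.py .537 -.323 .14 -74.2
```

```text
t 21.93 p [0.655  0.1317 0.1463] yaw -74.0 tilt [0.005 0.001] open 0.0333 F [-0.2  0.4 -0.1] q [-0.2   0.84 -0.14  1.51  0.14  0.8  -1.68]
SHIFT [0.4047 0.2386 0.0052] | 0.47 rows 8.0 TURN 0.02
```

carry_out([
  [[0.03,0.018,0],0],
  [[0.075,0.044,0],0],
  [[0.125,0.074,0],0],
  [[0.175,0.103,0],0],
  [[0.225,0.133,0],0],
])

```text
t: 22.55
position: [0.5876, -0.1234, 0.1439]
tcp_rot: [-0.0, 0.799, -0.602, 0.001]
force: [0.5, -0.2, 0.3]
opening: 0.0332
```

```bash
python3 go.py .537 -.323 .14 -74.2
```

```text
t 22.55 p [ 0.5876 -0.1234  0.1439] yaw -74.0 tilt [ 0.002 -0.001] open 0.0332 F [ 0.5 -0.2  0.3] q [ 0.23  0.77 -0.18  1.72  0.21  0.66 -1.35]
SHIFT [0.1779 0.1036 0.0039] | 0.206 rows 4.0 TURN 0.02
```

carry_out([
  [[0.05,0.029,0],0],
  [[0.1,0.058,0],0],
  [[0.145,0.084,0],0],
  [[0.172,0.1,0],0],
  [[0.178,0.103,0],0],
])

```text
t: 23.18
position: [0.5363, -0.3245, 0.1435]
tcp_rot: [0.001, 0.797, -0.604, 0.001]
force: [-0.8, 1.5, -0.2]
opening: 0.0331
```

carry_out([
  [[0,0,0.02],0],
  [[0,0,0.045],0],
  [[0,0,0.06],0],
  [[0,0,0.06],0],
])

```text
t: 23.68
position: [0.5375, -0.3196, 0.0817]
tcp_rot: [-0.0, 0.799, -0.601, -0.001]
force: [-0.6, -0.9, 0.1]
opening: 0.0331
```

```bash
python3 - <<'E'
from h import *
im=cams.read_camera("side");cv2.imwrite("pics/s18.png",cv2.resize(im[90:190,320:420],None,fx=6,fy=6,interpolation=cv2.INTER_NEAREST))
im=cams.read_camera("top");cv2.imwrite("pics/t18.png",cv2.resize(im[160:275,335:495],None,fx=4,fy=4,interpolation=cv2.INTER_NEAREST))
s=arm.sense();p=np.array(s["position"])
print(p,(proj("side",p-[0,0,.0224])-[320,90])*6,"cup floor",(proj("side",(.536,-.323,.008))-[320,90])*6,"rim",(proj("side",(.536,-.323,.022))-[320,90])*6)
E
python3 go.py .537 -.323 .05 -74.2
```

```text
[ 0.53839323 -0.32069996  0.08307518] [264.30491975 220.66372852] cup floor [264.44030024 318.11145556] rim [266.00053728 292.31100715]
t 23.77 p [ 0.5384 -0.3207  0.0831] yaw -74.0 tilt [ 0.001 -0.   ] open 0.0334 F [1.2 0.1 0.1] q [ 0.57  0.89 -0.2   1.67  0.27  0.61 -1.07]
SHIFT [0.0018 0.002  0.0331] | 0.033 rows 1.0 TURN 0.03
```

View pics/s18.png

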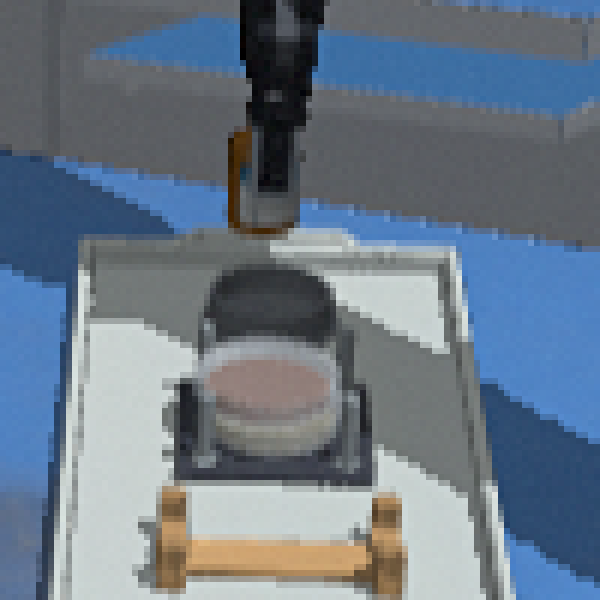

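View pics/t18.png

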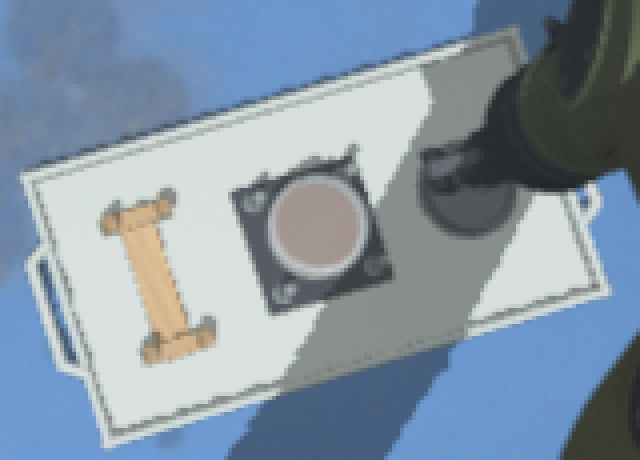

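The bottle hangs upright above the cup (side crop column 265, cup centre 270), and the top view shows the dish stack centred at (317,225). I lower with a 2 mm correction.

carry_out([
  [[0.001,0.002,0],0],
  [[0.001,0.002,0.015],0],
  [[0.001,0.002,0.03],0],
  [[0.001,0.002,0.042],0],
  [[0.001,0.002,0.042],0],
])

```text
t: 24.4
position: [0.5349, -0.322, 0.0386]
tcp_rot: [0.0, 0.799, -0.602, -0.001]
force: [-0.4, -1.1, -0.9]
opening: 0.0332
```

```bash
python3 - <<'E'
from h import *
im=cams.read_camera("side");cv2.imwrite("pics/s19.png",cv2.resize(im[90:190,320:420],None,fx=6,fy=6,interpolation=cv2.INTER_NEAREST))
E
python3 go.py .537 -.323 .031 -74.2
```

```text
t 24.45 p [ 0.5355 -0.3223  0.0395] yaw -74.0 tilt [-0.001  0.001] open 0.0331 F [ 0.2 -0.4 -1.5] q [ 0.57  0.95 -0.18  1.69  0.29  0.53 -1.08]
SHIFT [ 0.0011 -0.0012  0.0085] | 0.009 rows 1.0 TURN 0.02
```

View pics/s19.png

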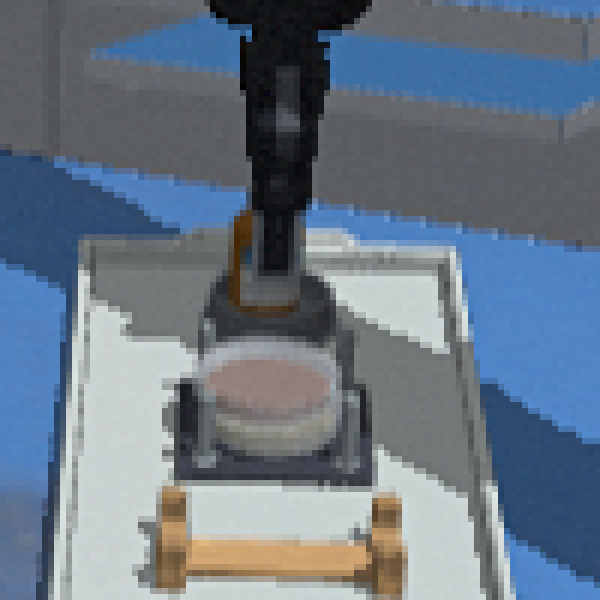

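carry_out([
  [[0,0,0.003],0],
  [[0,0,0.005],0],
  [[0,0,0.007],0],
  [[0,0,0.008],0],
  [[0,0,0.008],0],
])

```text
t: 25.08
position: [0.5359, -0.3226, 0.0323]
tcp_rot: [0.0, 0.799, -0.602, 0.0]
force: [0.1, -0.4, 0.5]
opening: 0.033
```

carry_out([
  [[0,0,0.001],0],
  [[0,0,0.002],0],
  [[0,0,0.003],0],
  [[0,0,0.003],0],
])

```text
t: 25.58
position: [0.536, -0.3226, 0.0304]
tcp_rot: [0.0, 0.799, -0.602, 0.0]
force: [-2.4, 0.9, 8.3]
opening: 0.0337
```

Contact at 30.4 mm, as computed for the cup floor. Release.

carry_out([
  [[0,0,-0.001],0],
  [[0,0,-0.001],0],
  [[0,0,-0.001],0],
  [[0,0,-0.001],0],
], claw=0.35)

```text
t: 26.08
position: [0.5359, -0.3226, 0.0302]
tcp_rot: [0.0, 0.799, -0.602, -0.0]
force: [1.1, -0.1, -0.1]
opening: 0.0557
```

carry_out([
  [[0,0,-0.015],0],
  [[0,0,-0.04],0],
  [[0,0,-0.08],0],
  [[0,0,-0.12],0],
  [[0,0,-0.12],0],
])

```text
t: 26.7
position: [0.5384, -0.3238, 0.1548]
tcp_rot: [-0.001, 0.798, -0.602, 0.004]
force: [0.4, 0.1, 0.4]
opening: 0.0556
```

```bash
python3 - <<'E'
from h import *
im=cams.read_camera("side");cv2.imwrite("pics/s20.png",cv2.resize(im[90:190,320:420],None,fx=6,fy=6,interpolation=cv2.INTER_NEAREST))
E
python3 go.py .509 .3425 .15 -88.2
```

```text
t 26.75 p [ 0.537  -0.3232  0.1528] yaw -74.0 tilt [ 0.004 -0.002] open 0.0555 F [-0.1  0.7 -0.6] q [ 0.6   0.79 -0.23  1.64  0.24  0.74 -1.04]
SHIFT [-0.6477 -0.1562  0.0013] | 0.666 rows 12.0 TURN 1.77
```

View pics/s20.png

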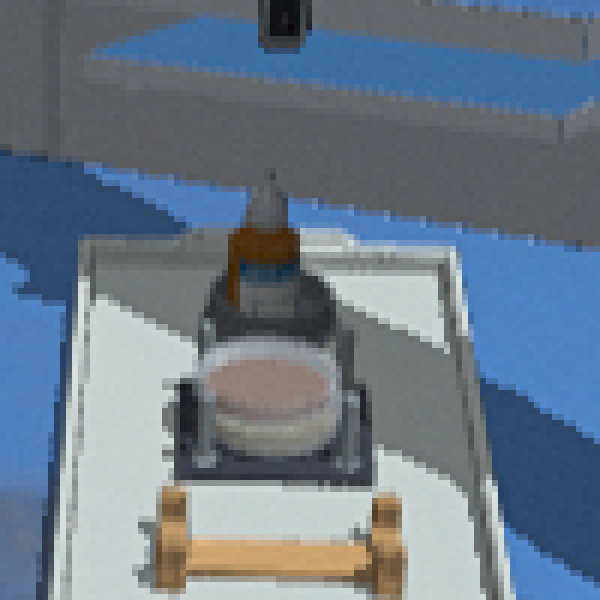

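The amber bottle stands upright in the cup (crop (265,250)). Last is the red marker.

carry_out([
  [[-0.05,-0.012,0],0.1],
  [[-0.105,-0.025,0],0.4],
  [[-0.16,-0.039,0],0.8],
  [[-0.216,-0.052,0],1.2],
  [[-0.27,-0.065,0],1.6],
], claw=0.35)

```text
t: 27.38
position: [0.5231, -0.0432, 0.1497]
tcp_rot: [0.001, 0.726, -0.688, -0.001]
force: [0.9, -0.5, 0.8]
opening: 0.0555
```

```bash
python3 go.py .509 .3425 .15 -88.2
```

```text
t 27.38 p [ 0.5231 -0.0432  0.1497] yaw -86.9 tilt [-0.002  0.   ] open 0.0555 F [ 0.9 -0.5  0.8] q [ 0.06  0.68 -0.1   1.95  0.13  0.52 -1.65]
SHIFT [-3.859e-01 -6.700e-03 -3.000e-04] | 0.386 rows 7.0 TURN 0.16
```

carry_out([
  [[-0.055,-0.001,0],0.1],
  [[-0.112,-0.002,0],0.15],
  [[-0.17,-0.003,0],0.15],
  [[-0.228,-0.004,0],0.15],
  [[-0.285,-0.005,0],0.15],
])

```text
t: 28.0
position: [0.5123, 0.2413, 0.1496]
tcp_rot: [0.001, 0.719, -0.695, -0.0]
force: [0.8, -0.4, 0.1]
opening: 0.0555
```

carry_out([
  [[-0.055,-0.001,0],0],
  [[-0.09,-0.002,0.01],0],
  [[-0.1,-0.002,0.04],0],
  [[-0.1,-0.002,0.07],0],
  [[-0.1,-0.002,0.08],0],
])

```text
t: 28.62
position: [0.5099, 0.3386, 0.0678]
tcp_rot: [0.003, 0.719, -0.695, -0.0]
force: [-0.3, -0.2, 0.5]
opening: 0.0557
```

```bash
python3 - <<'E'
from h import *
im=cams.read_camera("side");cv2.imwrite("pics/s21.png",cv2.resize(im[220:340,220:340],None,fx=5,fy=5,interpolation=cv2.INTER_NEAREST))
im=cams.read_camera("top");cv2.imwrite("pics/t21.png",im[130:270,160:330].repeat(4,0).repeat(4,1))
s=arm.sense();p=np.array(s["position"]);print((proj("side",p+[0,.028,.004])-[220,220])*5,(proj("side",(.510,.3425,.006))-[220,220])*5)
E
python3 go.py .509 .3425 .004 -88.2
```

```text
[269.38348457 368.41832486] [310.82872054 454.54919778]
t 28.73 p [0.5109 0.3388 0.069 ] yaw -88.0 tilt [-0.002 -0.002] open 0.0554 F [-0.1 -0.4 -0.2] q [-0.66  0.89 -0.    1.72  0.    0.53 -2.2 ]
SHIFT [-0.0039  0.0016  0.065 ] | 0.065 rows 2.0 TURN 0.02
```

View pics/s21.png

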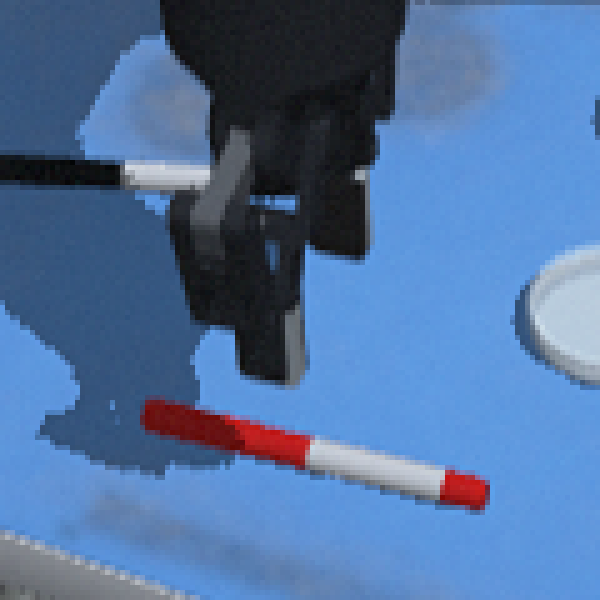

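View pics/t21.png

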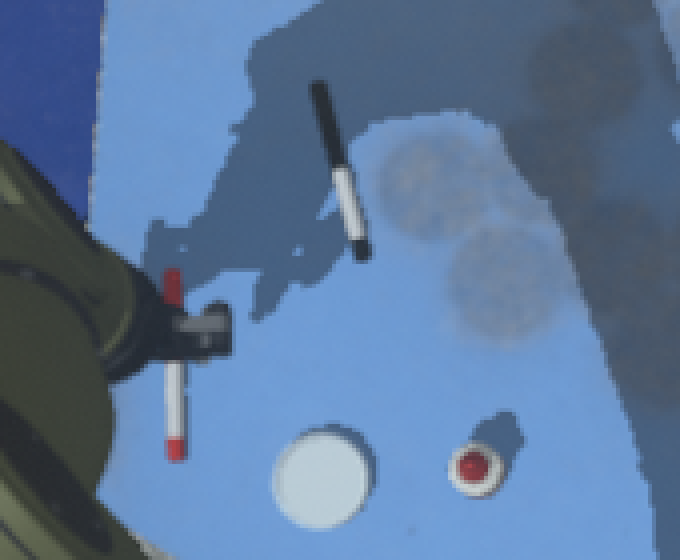

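carry_out([
  [[-0.004,0.001,0.015],0],
  [[-0.004,0.001,0.035],0],
  [[-0.004,0.001,0.055],0],
  [[-0.004,0.001,0.062],0],
  [[-0.004,0.001,0.062],0],
])

```text
t: 29.35
position: [0.5103, 0.3433, 0.0074]
tcp_rot: [0.001, 0.719, -0.695, -0.0]
force: [0.3, -1.2, 0.2]
opening: 0.0553
```

```bash
python3 - <<'E'
from h import *
im=cams.read_camera("side");cv2.imwrite("pics/s22.png",cv2.resize(im[240:340,230:330],None,fx=6,fy=6,interpolation=cv2.INTER_NEAREST))
E
python3 go.py .51 .342 .003 -88.2
```

```text
t 29.4 p [0.5107 0.3436 0.0081] yaw -88.0 tilt [-0. -0.] open 0.0554 F [-0.1  0.  -0.1] q [-0.67  0.99 -0.    1.72  0.01  0.43 -2.21]
SHIFT [0.0016 0.0008 0.0051] | 0.005 rows 1.0 TURN 0.02
```

View pics/s22.png

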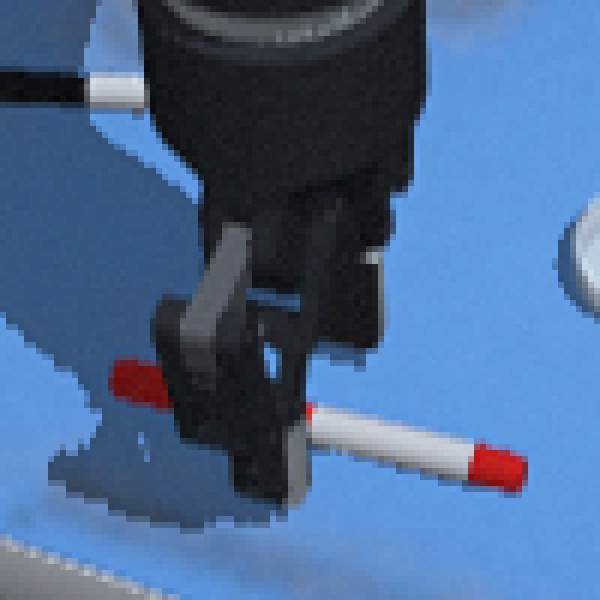

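carry_out([
  [[0.001,0,0.002],0],
  [[0.001,0,0.004],0],
  [[0.001,0,0.004],0],
  [[0.001,0,0.004],0],
  [[0.001,0,0.004],0],
], claw=0.7)

```text
t: 30.02
position: [0.5107, 0.3427, 0.0044]
tcp_rot: [-0.0, 0.719, -0.695, 0.0]
force: [-0.2, -0.3, -0.4]
opening: 0.0258
```

carry_out([
  [[0,0,0],0],
  [[0,0,0],0],
  [[0,0,0],0],
  [[0,0,0],0],
], claw=1.0, grip_force=25)

```text
t: 30.52
position: [0.5108, 0.3428, 0.0044]
tcp_rot: [-0.0, 0.719, -0.695, 0.0]
force: [0.3, -0.2, 2.1]
opening: 0.0118
```

Closed on 11.8 mm (the marker is 12 mm wide). Lift and check.

carry_out([
  [[0,0,-0.01],0],
  [[0,0,-0.03],0],
  [[0,0,-0.06],0],
  [[0,0,-0.09],0],
  [[0,0,-0.09],0],
], grip_force=40)

```text
t: 31.15
position: [0.5126, 0.3438, 0.0979]
tcp_rot: [-0.003, 0.719, -0.695, 0.001]
force: [0.0, 1.4, -0.5]
opening: 0.011
```

```bash
python3 - <<'E'
from h import *
im=cams.read_camera("side");cv2.imwrite("pics/s23.png",cv2.resize(im[200:320,220:340],None,fx=5,fy=5,interpolation=cv2.INTER_NEAREST))
im=cams.read_camera("top");cv2.imwrite("pics/t23.png",im[130:270,160:330].repeat(4,0).repeat(4,1))
E
python3 go.py .475 -.112 .11 -74.2
```

```text
t 31.25 p [0.5107 0.3427 0.095 ] yaw -88.0 tilt [0.001 0.   ] open 0.0106 F [-0.3 -0.3 -0.3] q [-0.67  0.85 -0.    1.71  0.    0.58 -2.2 ]
SHIFT [ 0.4532  0.0514 -0.0152] | 0.456 rows 8.0 TURN -1.73
```

View pics/s23.png

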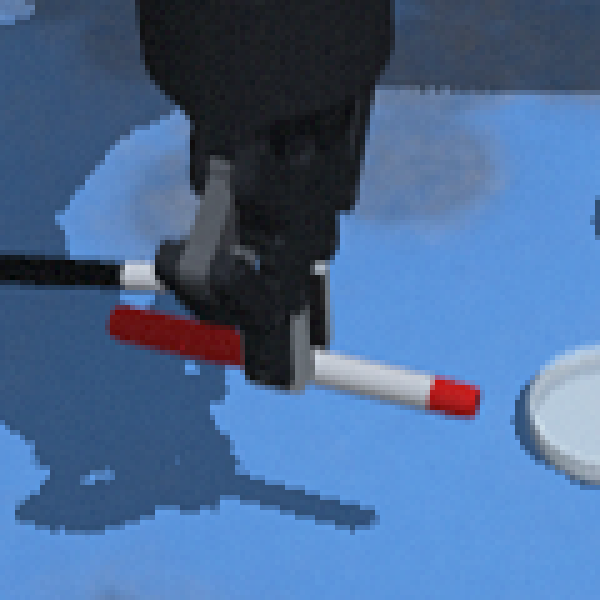

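View pics/t23.png

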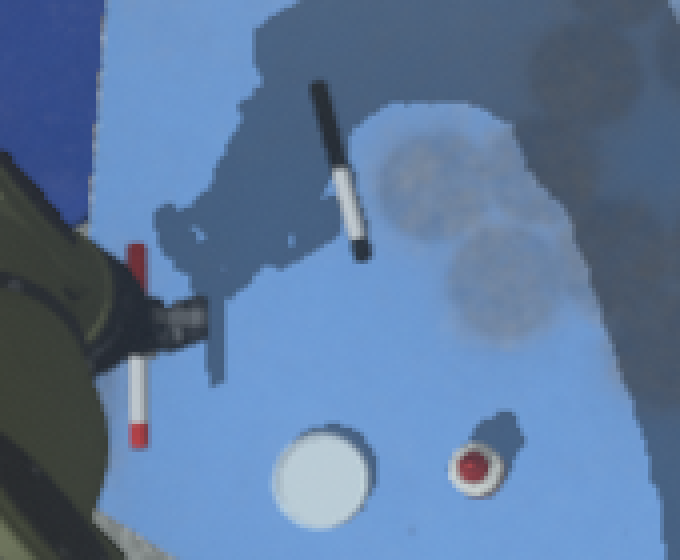

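```bash
python3 - <<'E'
from h import *
a=tri((137/4+159.5,243/4+129.5),(110/5+219.5,322/5+199.5));b=tri((139/4+159.5,447/4+129.5),(480/5+219.5,400/5+199.5))
print(a,b,np.linalg.norm(a[0]-b[0]),(a[0]+b[0])/2)
E
```

```text
(array([0.57709743, 0.34607453, 0.10077661]), np.float64(0.0021640204930531643)) (array([0.44706999, 0.34101567, 0.10232654]), np.float64(0.00029208960151860894)) 0.13013504472284945 [0.51208371 0.3435451  0.10155157]
```

The marker is level and centred in the grip (triangulated length 130 mm, middle within about 1 mm of the TCP). I raise it to clear the white bottle, then go to the rest.

carry_out([
  [[0,0,-0.035],0],
  [[0.03,0.003,-0.055],0],
  [[0.08,0.009,-0.055],-0.3],
  [[0.135,0.015,-0.055],-0.7],
  [[0.19,0.021,-0.055],-1.1],
])

```text
t: 31.88
position: [0.4953, 0.1503, 0.1485]
tcp_rot: [0.001, 0.771, -0.637, -0.0]
force: [0.2, -1.3, 0.7]
opening: 0.0106
```

```bash
python3 go.py .4765 -.113 .14 -74.2
```

```text
t 31.88 p [0.4953 0.1503 0.1485] yaw -79.1 tilt [-0.002 -0.001] open 0.0106 F [ 0.2 -1.3  0.7] q [-0.33  0.68 -0.08  1.97  0.1   0.5  -1.87]
SHIFT [0.2549 0.0683 0.0088] | 0.264 rows 5.0 TURN -0.61
```

carry_out([
  [[0.055,0.015,0],-0.3],
  [[0.11,0.03,0],-0.6],
  [[0.165,0.044,0],-0.6],
  [[0.22,0.059,0],-0.6],
  [[0.255,0.068,0],-0.6],
])

```text
t: 32.5
position: [0.4755, -0.1144, 0.1485]
tcp_rot: [0.001, 0.795, -0.606, -0.001]
force: [-1.3, 0.1, 0.4]
opening: 0.0111
```

carry_out([
  [[0,0,0.02],0],
  [[0,0,0.05],0],
  [[0,0,0.07],0],
  [[0,0,0.07],0],
  [[0,0,0.07],0],
])

```text
t: 33.12
position: [0.4771, -0.1111, 0.0795]
tcp_rot: [0.0, 0.796, -0.605, -0.0]
force: [0.6, 0.3, -0.1]
opening: 0.0106
```

```bash
python3 - <<'E'
from h import *
im=cams.read_camera("side");cv2.imwrite("pics/s24.png",cv2.resize(im[110:220,310:420],None,fx=5,fy=5,interpolation=cv2.INTER_NEAREST))
im=cams.read_camera("top");cv2.imwrite("pics/t24.png",cv2.resize(im[160:275,335:495],None,fx=4,fy=4,interpolation=cv2.INTER_NEAREST))
E
python3 go.py .4765 -.113 .0204 -74.2
```

```text
t 33.23 p [ 0.4776 -0.1112  0.08  ] yaw -74.4 tilt [ 0.001 -0.   ] open 0.011 F [-0.5 -0.1  1.2] q [ 0.2   0.78 -0.11  2.09  0.28  0.28 -1.44]
SHIFT [0.0014 0.0016 0.0596] | 0.06 rows 1.0 TURN -0.03
```

View pics/s24.png

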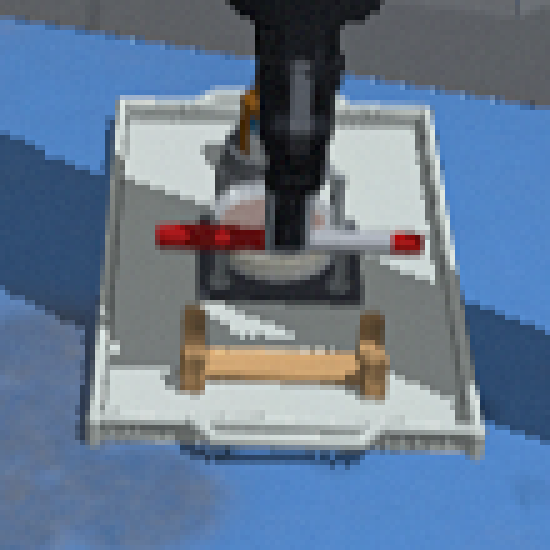

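View pics/t24.png

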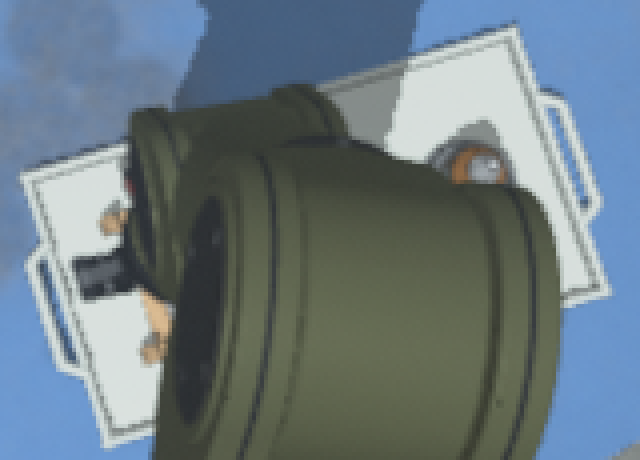

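```bash
python3 - <<'E'
from h import *
f=lambda u,v:(u/5+309.5,v/5+109.5)
a,b=onz("side",f(155,235),.082),onz("side",f(425,241),.082);print(a,b,np.linalg.norm(a-b),(a+b)/2)
# rest saddle outer feet: bottoms at z .004, saddles outer faces x=+-51
a,b=onz("side",f(181,386),.006),onz("side",f(389,395),.006);print(a,b,np.linalg.norm(a-b),(a+b)/2)
a,b=onz("side",f(195,308),.028),onz("side",f(373,312),.028);print("horn tops far",a,b,np.linalg.norm(a-b),(a+b)/2)
E
```

```text
[ 0.53967147 -0.09608662  0.082     ] [ 0.41367728 -0.13377837  0.082     ] 0.13151123564104444 [ 0.47667438 -0.11493249  0.082     ]
[ 0.5200418  -0.08314045  0.006     ] [ 0.41974862 -0.10949156  0.006     ] 0.10369717339778017 [ 0.46989521 -0.09631601  0.006     ]
horn tops far [ 0.52523065 -0.12290148  0.028     ] [ 0.43858298 -0.14901409  0.028     ] 0.09049689090829062 [ 0.48190681 -0.13595778  0.028     ]
```

Along the rest, the marker is within 1 mm of its centre. Lowering to just above the horns' grooves, then another look.

carry_out([
  [[0.001,0.001,0.01],0],
  [[0.001,0.001,0.025],0],
  [[0.001,0.001,0.04],0],
  [[0.001,0.001,0.042],0],
  [[0.001,0.001,0.042],0],
])

```text
t: 33.85
position: [0.4762, -0.1123, 0.0369]
tcp_rot: [0.0, 0.796, -0.605, -0.0]
force: [-0.5, -0.0, -0.1]
opening: 0.011
```

```bash
python3 - <<'E'
from h import *
im=cams.read_camera("side");cv2.imwrite("pics/s25.png",cv2.resize(im[110:210,330:410],None,fx=6,fy=6,interpolation=cv2.INTER_NEAREST))
E
python3 go.py .4765 -.113 .0204 -74.2
```

```text
t 33.9 p [ 0.4765 -0.1123  0.0372] yaw -74.4 tilt [-0. -0.] open 0.0106 F [0.5 0.4 0.1] q [ 0.18  0.87 -0.07  2.1   0.3   0.18 -1.46]
SHIFT [0.0006 0.0002 0.0168] | 0.017 rows 1.0 TURN -0.03
```

View pics/s25.png

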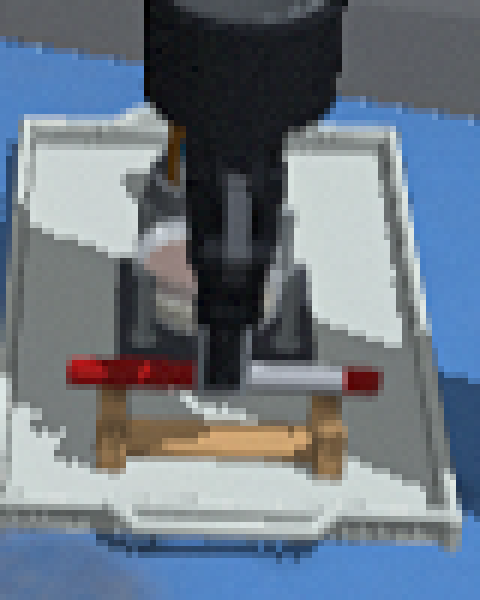

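carry_out([
  [[0,0,0.005],0],
  [[0,0,0.01],0],
  [[0,0,0.014],0],
  [[0,0,0.014],0],
])

```text
t: 34.4
position: [0.4763, -0.1123, 0.023]
tcp_rot: [0.0, 0.796, -0.605, -0.0]
force: [-0.6, 0.3, 0.0]
opening: 0.0112
```

carry_out([
  [[0,0,0.001],0],
  [[0,0,0.002],0],
  [[0,0,0.003],0],
  [[0,0,0.004],0],
  [[0,0,0.004],0],
])

```text
t: 35.02
position: [0.4766, -0.1124, 0.0203]
tcp_rot: [-0.0, 0.796, -0.605, 0.0]
force: [-2.0, 0.6, 11.2]
opening: 0.0111
```

```bash
python3 - <<'E'
from h import *
im=cams.read_camera("side");cv2.imwrite("pics/s26.png",cv2.resize(im[110:210,330:410],None,fx=6,fy=6,interpolation=cv2.INTER_NEAREST))
E
python3 go.py .4765 -.113 .0204 -74.2
```

```text
t 35.08 p [ 0.4765 -0.1124  0.0203] yaw -74.4 tilt [ 0.001 -0.   ] open 0.0109 F [-0.7  0.6 12.4] q [ 0.17  0.9  -0.05  2.11  0.3   0.14 -1.46]
SHIFT [ 0.0006  0.0002 -0.0001] | 0.001 rows 1.0 TURN -0.03
```

View pics/s26.png

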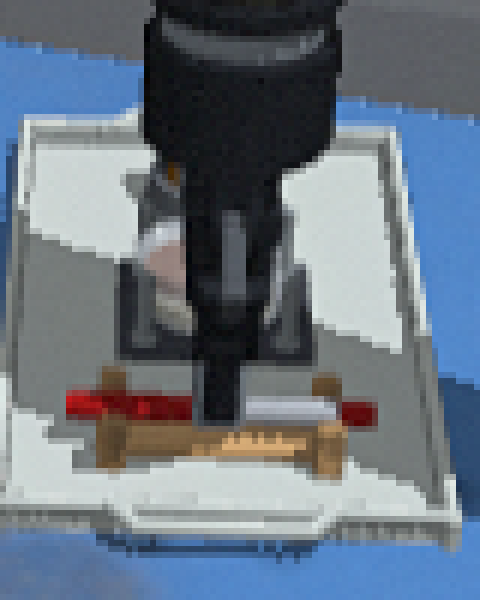

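The marker sits between the horns on both saddles, with contact at 20.3 mm against 20.4 predicted. Release and withdraw.

carry_out([
  [[0,0,-0.001],0],
  [[0,0,-0.001],0],
  [[0,0,-0.001],0],
  [[0,0,-0.001],0],
], claw=0.55)

```text
t: 35.58
position: [0.4764, -0.1124, 0.0201]
tcp_rot: [0.0, 0.796, -0.605, -0.0]
force: [0.1, -0.0, 0.7]
opening: 0.0384
```

carry_out([
  [[0,0,-0.015],0],
  [[0,0,-0.04],0],
  [[0,0,-0.08],0],
  [[0,0,-0.13],0],
  [[0,0,-0.18],0],
])

```text
t: 36.2
position: [0.4759, -0.1125, 0.2028]
tcp_rot: [0.0, 0.796, -0.605, 0.0]
force: [0.9, 0.1, -0.6]
opening: 0.0388
```

carry_out([
  [[-0.05,0,0],0],
  [[-0.1,0,0],0],
  [[-0.15,0,0],0],
  [[-0.2,0,0],0],
  [[-0.25,0,0],0],
])

```text
t: 36.83
position: [0.4087, 0.1298, 0.2012]
tcp_rot: [-0.0, 0.796, -0.605, 0.0]
force: [0.6, 0.3, -1.6]
opening: 0.0385
```

```bash
python3 - <<'E'
from h import *
im=cams.read_camera("side");cv2.imwrite("pics/s27.png",cv2.resize(im[90:210,310:430],None,fx=5,fy=5,interpolation=cv2.INTER_NEAREST));cv2.imwrite("pics/s27f.png",im)
im=cams.read_camera("top");cv2.imwrite("pics/t27.png",cv2.resize(im[160:275,335:495],None,fx=5,fy=5,interpolation=cv2.INTER_NEAREST));cv2.imwrite("pics/t27f.png",im)
E
python3 go.py .4765 -.113 .0204 -74.2
```

```text
t 36.92 p [0.4078 0.1346 0.2013] yaw -73.8 tilt [0.001 0.004] open 0.0385 F [-0.6  0.9 -0.5] q [-0.31  0.5  -0.17  2.17  0.16  0.49 -1.89]
SHIFT [0.2576 0.0035 0.18  ] | 0.314 rows 6.0 TURN 0.05
```

View pics/s27.png

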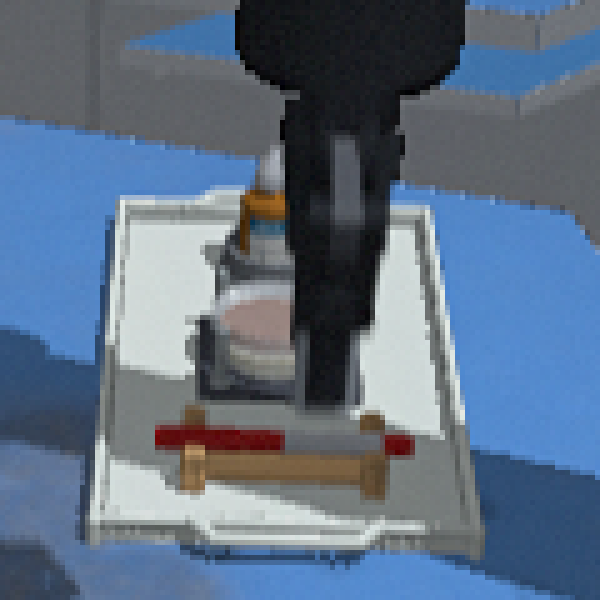

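View pics/t27.png

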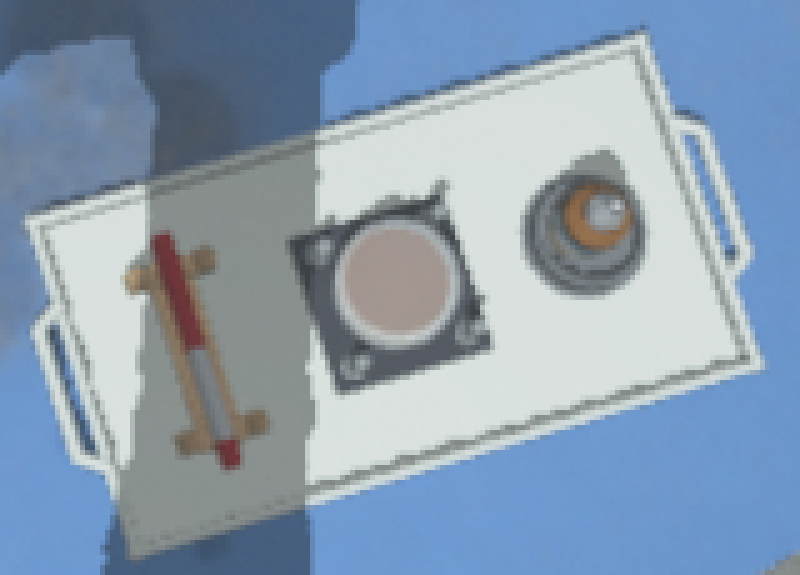

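View pics/s27f.png

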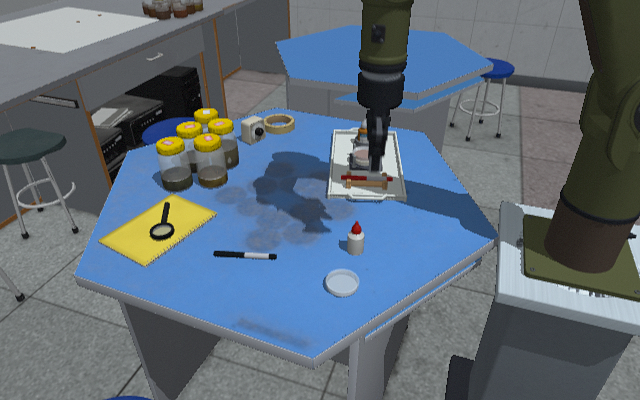

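View pics/t27f.png

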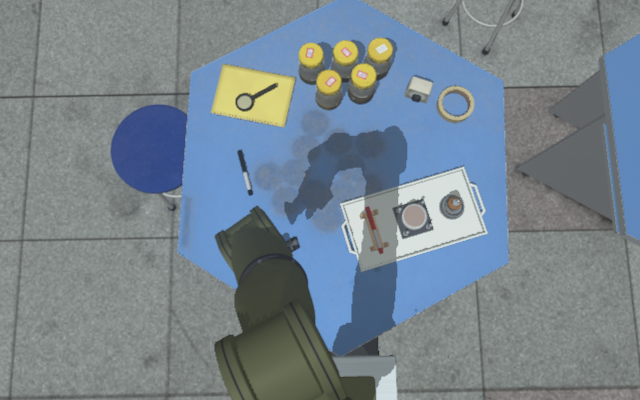

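The top view shows the marker's midpoint at (196,351), the same as the midpoint of the two saddles. The pink dish is centred between the posts and the bottle is upright in the cup (its apparent offset matches parallax). The empty dish, white bottle and black marker have not moved. I'm handing in.

carry_out([
  [[0,0,0],0],
  [[0,0,0],0],
  [[0,0,0],0],
])

```text
t: 37.3
position: [0.4096, 0.127, 0.2004]
tcp_rot: [0.0, 0.796, -0.606, 0.0]
force: [0.3, -0.2, 0.4]
opening: 0.0386
```

```bash
python3 -c "
from bench import job
print(job.finish_job())"
```

```text
the job is handed in; nothing more can be done
None
```

The tray is made up and handed in at about 37 s of the 109 s allowed. The beige dish lies on the rack plate with the pink one on top of it. The amber bottle stands in the grey cup, and the red marker lies across both saddles of the pen rest.

- **Setting down:** each item met its support within about 1 mm of the height I had worked out. I released each one only after contact, at 8–14 N.
- **Last pictures:** the stack sits between the posts, and the bottle is upright in the cup. The marker's middle coincides with the middle of the two saddles in the top view. The empty dish, white bottle and black marker are where they were.
- **Disagreements:** the two camera views differed by about 2–3 mm on positions, and by up to 4 mm on the amber bottle. I corrected for this during the moves. In the final side view the gripper hid part of the rack and bottle, so the centring check there rests on the top view. No check failed.

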